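# Load, key and clamp the plate fixture

## Robot

A 6-joint arm with a two-finger parallel gripper is mounted at the origin on the work surface. World frame = base frame: x ahead of the robot, y to its left, z up, the work surface at z = 0. Lengths are in m, angles in rad, forces in N, time in s.
With the tool pointing down it reaches from about 0.225 to 0.875 m from the base axis. Payload 3.4 kg.
Tool frame: the origin (TCP) lies midway between the tips of the shut fingers; the grasp point (between the pads) lies 19 mm behind it (manip.grasp_offset is the distance from the TCP to the grasp point, in m); x points along the fingers, y is the direction in which the jaws open and shut, and the axes are right-handed (so a half turn about x gives the same grasp; the last joint's range is limited). The gripper opens to 85 mm and grips with 20 to 120 N. Pads are 22 mm wide; open, the fingers measure 114 mm over their backs; the gripper's body (76 mm by 85 mm) begins 54 mm behind the grasp point. The pads swing forward as they close: fully open they stand 13 mm farther back than shut.
Start: joints at [-1.242, 0.276, 1.505, -0, 1.361, -0.121], TCP at [0.25, -0.518, 0.231] pointing down, gripper open.
Joint ranges: [-2.89, 2.89], [-0.75, 2.08], [0.22, 2.7], [-1.18, 4.32], [0.11, 2.71], [-2.7, 2.7]. Speed limits (rad/s): [2.57, 2.57, 3.14, 3.14, 3.14, 3.14].

## Interface

Orientations are given as a unit quaternion [w, x, y, z].
In Python, from rig import manip gives the robot as it stands.
- The arm moves only by the shell command python3 -m creep 'ROWS' [OPENING] [FORCE]. ROWS is a JSON object of lists of equal length, an entry for each row: "delta_pos": the shift along the tool's x, y, z in cm, a list of three; "dr": the turn, a rotation vector about the tool's x, y, z in rad, a list of three. In form: {"delta_pos": [[dx, dy, dz], ...], "dr": [[rx, ry, rz], ...]}. A call has 1 to 10 rows; each row is the pose to reach, as a shift and turn from the pose commanded when the call began, along the tool's axes at that moment; what a row does not reach only later rows make up. A row lasts 1/10 s, in which the tool goes at most 50 mm and 8.59 degrees, less where a joint would pass 70% of its speed; a pose out of reach is approached as far as the arm can. A call with a gripper value outside its range is refused whole. OPENING is the opening, from -1 (shut) to 1 (fully open), set as the call begins (- or left out, the last holds). The fingers move at their own pace and stop on an object; FORCE is the grip in N (left out, the last holds). Time passes only in rows, so rows that repeat a pose let the fingers close. It gives the time, the measured TCP pose, the force and the opening at its end, in the units of the state.
- manip.get_state(): the state, without advancing time (a new reading comes with each control period).
- manip.get_image(name): name is "scene" or "top" or "wrist"; returns a dict with "pixels" (420x560x3 uint8, blue, green, red), "depth" (420x560 float32, m along the optical axis (not along the pixel's ray), 0 where there is no reading), "intrinsics" (3x3 intrinsics, pixels), "rvec" (rotation vector, rad) and "tvec" (3), from world to camera coordinates, as OpenCV has them. Camera axes: x right, y down, z forward; pixel columns grow to the right and rows downward; lengths in m; the calibration is good to about 2 mm. The wrist camera is an equidistant fisheye: a pixel r from the principal point sees the ray r / f radians off the axis. A picture is of the moment at which its call begins.
- manip.sign_off(): hands the job in, once; it reports no verdict.
The state is a dict: "clock": time; "qpos": joint angles; "qd": joint speeds; "effort": joint torques, N m; "position": TCP position; "ee_rot": TCP orientation; "contact_force": force on the tool from outside, world axes, zero at the start; "moment": the same for the moment, N m; "width": finger opening in m.
Only numpy, scipy, OpenCV 4.12 (cv2) and the standard library are available. Lean on these libraries where they do the work, as an engineer would, in place of code of your own. Each camera call takes 0.05 s, during which the arm holds its last target. There are 200 camera calls.

## Task

Using the plate lifter and never touching the degreased plates with the gripper, move every cover plate from the drying rack into the fixture's bays, one plate to a bay, lying flat on the rails and slid home to within 10 mm of the rear stops. Only when all are loaded, take the cross key from its stand, set its tip in the fixture's socket and turn it under light pressure until it drops fully home, leave it there, and then press the fixture's clamp button fully down and let it spring back. Finish with the lifter standing near the middle of its rubber mat, and leave the other things on the bench alone.

Things in the scene. Friction and masses are not known exactly. Their poses are not given: they have to be found in the camera images.
- rack: Fixed wooden drying rack with steel rails, 130 x 290 mm, three bays at y = -94, 0, 94 mm, open to -x, where the lifter enters. Origin: centre of underside; z up. Per bay: two rails along x, tops at z 34 mm, 56 mm clear between them down to the base (top z 6 mm); guide walls 90 mm apart, tops z 42 mm. Rails span x -62..62 mm, pegs on them (top z 50 mm) at x 54..62. Plates lie across the rails.
- fixture: Fixed dark steel clamping fixture with three bays as in the rack (same y, rails, walls, heights). Origin: on the bench under the middle bay's centre; bays open to -x. Rails span x -55..50 mm; rear stop pegs, on the rails only, top z 50 mm, front faces at x 42 mm: a plate touching them has its centre at x = 2 mm. Behind, a grey socket housing 84 mm square, top z 53 mm, centred at x 105, y 0.
- bay0 (a point): Fixture bay at y = -94 mm: point on its centre line at rail-top height (34 mm), 42 mm in front of the rear stop faces. Axes as the fixture.
- bay1 (a point): Fixture middle bay, y = 0: point on its centre line at rail-top height (34 mm), 42 mm in front of the rear stop faces. Axes as the fixture.
- bay2 (a point): Fixture bay at y = +94 mm: point on its centre line at rail-top height (34 mm), 42 mm in front of the rear stop faces. Axes as the fixture.
- socket (a point): Centre of the key socket's mouth, on the top face of the steel insert, 55 mm above the bench: a cross-shaped hole of two crossed slots 13 mm wide, 48 mm long, 34 mm deep. The insert is turned up to 0.8 rad either way from the fixture (visible from above, not reported; this point has the fixture's axes), and does not turn under light pressure. The cross repeats every 90 degrees.
- clamp_button_top (a point): Top centre of the fixture's black push button, 28 mm diameter, on a grey pedestal beside the socket housing (fixture x 85, y 78 mm). It is pressed straight down: 6 mm travel, 5 N when fully down; it springs back.
- clamp_button (a joint): Travel of the push button, m: 0 up, 0.006 fully down; it counts as pressed beyond 0.0045.
- key: Steel cross key, 0.25 kg, upright. Origin: lower tip; x along the handle bar. Pilot 16 mm dia, tapered tip, z 0..12 mm; crossed lugs 40 x 10 mm along x and y, z 12..24; flange 54 mm dia, z 24..30; stem 12 mm dia; handle bar 60 (x) x 14 (y) mm, z 60..86. With lugs riding on the socket's face the origin is 12 mm below socket, fully home (flange on the face) 24 mm below.
- key_stand: Square wooden block, fixed, 72 mm wide, with a 45 mm square hole through it, 30 mm high, in which the key hangs upright by its flange at the start (key tip 6 mm above the bench). Origin: centre of the underside.
- lifter: C-shaped steel plate lifter (spatula), 0.28 kg. Origin: centre of the blade's underside; x to the blade's free front edge, z up. Blade 100 (x -50..50) x 44 x 3 mm; rear upright x -58..-50, 30 mm wide, 104 mm high; grip bar over the blade x -50..25, 14 mm wide (y), z 80..104 mm. Gripped near x = -15 mm it balances. A plate rides with its centre near x = +5 mm, clear of the upright.
- mat: Black rubber mat, fixed, 160 (x) x 75 x 4 mm thick: the lifter's parking place, where it stands at the start. Origin: centre of the underside.
- plate0: Flat square aluminium cover plate 80 x 80 x 5 mm, 0.11 kg nominal, degreased; origin: centre of its underside, z up. Starts on the rack's rails in one of the three bays. May be absent (None).
- plate1: Flat square aluminium cover plate 80 x 80 x 5 mm, 0.11 kg nominal, degreased; origin: centre of its underside, z up. Starts on the rack's rails in one of the three bays. May be absent (None).
- plate2: Flat square aluminium cover plate 80 x 80 x 5 mm, 0.11 kg nominal, degreased; origin: centre of its underside, z up. Starts on the rack's rails in one of the three bays. May be absent (None).
- bolt_a: Bystander, loose: hex bolt lying on its side, about 72 mm long. Leave it alone. Origin: its underside.
- bolt_b: Bystander, loose: hex bolt lying on its side, about 57 mm long. Leave it alone. Origin: its underside.
- bearing: Bystander, loose: ball-bearing ring lying flat, 48 mm diameter, 14 mm high. Leave it alone. Origin: its underside.
There are look-alikes about, which are no part of the job. What is shaped like the lifter but blue or red is not meant.

How it is judged:
On the way, in this order (a step that is already met when the one before it is completed fails the run):
1. every cover plate lies flat in a fixture bay, near the rear stops (x of plate0 in the frame of fixture between -0.009 and 0.005 m and y of plate0 in the frame of fixture between -0.105 and 0.105 m and z of plate0 in the frame of fixture between 0.0315 and 0.0365 m and angle between each of plate0, plate1, plate2's own z axis and vertical below 0.05 rad and linear speed of each of plate0, plate1, plate2 below 0.02 m/s and x of plate1 in the frame of fixture between -0.009 and 0.005 m and y of plate1 in the frame of fixture between -0.105 and 0.105 m and z of plate1 in the frame of fixture between 0.0315 and 0.0365 m and x of plate2 in the frame of fixture between -0.009 and 0.005 m and y of plate2 in the frame of fixture between -0.105 and 0.105 m and z of plate2 in the frame of fixture between 0.0315 and 0.0365 m), for 0.2 s.
2. the key has dropped fully home in the socket (z of key in the frame of socket below -0.02 m and horizontal distance between key and socket below 0.005 m and angle between key's own z axis and vertical below 0.08 rad), for 0.2 s.
3. the clamp button is pressed down (value of joint clamp_button above 0.0045 m), for 0.05 s.
At the end, for the whole second after the job is handed in: Every plate lies flat and at rest on the rails of a fixture bay, one to a bay, within 11 mm of the rear stops; the key is fully home in the socket (tip 20 mm or more below its mouth, upright); the lifter stands upright and still on its mat, within 35 mm of its centre; the button is up again (all of step 1 and all of step 2 and horizontal distance between lifter and mat below 0.035 m and angle between lifter's own z axis and vertical below 0.08 rad and height (world z) of lifter below 0.012 m and linear speed of lifter below 0.02 m/s and value of joint clamp_button below 0.002 m); the robot touches nothing.
It fails at once if the gripper fingers touch a cover plate (contact force between the fingers and plate0 above 0.5 N or contact force between the fingers and plate1 above 0.5 N or contact force between the fingers and plate2 above 0.5 N).
It fails at once if the key is forced against the fixture (contact over 80 N) (contact force between key and fixture above 80 N).
It fails at once if a bystander is pushed more than 40 mm (distance of any of bolt_a, bolt_b, bearing from where it was at the start of the episode above 0.04 m).
Of plate0, plate1, plate2 only 2 to 3 are there at a start; the rules pass over those that are not, and their reading is None.
At some moment in a run one of plate0, plate1, plate2, lifter may be knocked a few centimetres aside while the robot is not near it.
It also fails if it takes over 210 s, if anything falls off the work surface, if the arm or the gripper's body presses on something with over 40 N, if the wrist force passes 120 N, or if a joint passes its speed limit or range.

## Working session

There is one attempt and no reset: what is moved stays moved. The work goes in short steps, Python scripts to look and compute and a shell command to move; the robot and the scene stay as the last step left them, time stands still between calls to the robot, and variables do not carry over. Pictures are saved under pics/ and viewed, about 12 in all and at most 16, crops included, and the job is handed in when it is done.

```bash
ls; mkdir -p pics
cat > h.py <<'E'
import numpy as np, cv2
from rig import manip
def shot(n,save=None):
    d=manip.get_image(n)
    if save: cv2.imwrite('pics/'+save,d['pixels'])
    np.savez('/tmp/'+n+'.npz',**d); return d
def load(n): return dict(np.load('/tmp/'+n+'.npz'))
def world(d,u,v,z=None):
    """pixel -> world, by depth (z None) or on plane z"""
    K=d['intrinsics'];R=cv2.Rodrigues(d['rvec'])[0];t=np.ravel(d['tvec'])
    r=np.array([(u-K[0,2])/K[0,0],(v-K[1,2])/K[1,1],1.])
    c=-R.T@t; w=R.T@r
    s=d['depth'][int(round(v)),int(round(u))] if z is None else (z-c[2])/w[2]
    return c+s*w
def proj(d,p):
    return cv2.projectPoints(np.float64([p]),d['rvec'],d['tvec'],d['intrinsics'],None)[0].ravel()
E
python3 - <<'E'
from h import *
for n in('top','scene'):
    d=shot(n,n+'0.png');R=cv2.Rodrigues(d['rvec'])[0];print(n,d['intrinsics'].tolist(),(-R.T@np.ravel(d['tvec'])).round(3),R.round(2).tolist())
print(manip.get_state(),manip.grasp_offset)
E
```

```text
pics
top [[458.9529388659278, 0.0, 283.2582328401837], [0.0, 458.9529388659278, 204.49123985188388], [0.0, 0.0, 1.0]] [ 0.347 -0.005  1.064] [[0.02, -1.0, -0.01], [-0.99, -0.02, -0.15], [0.15, 0.02, -0.99]]
scene [[390.87296759021694, 0.0, 278.28138663872846], [0.0, 390.87296759021694, 212.60124462727123], [0.0, 0.0, 1.0]] [1.074 0.074 0.601] [[-0.14, 0.99, -0.0], [0.66, 0.09, -0.75], [-0.74, -0.11, -0.66]]
{'clock': 0.1, 'qpos': array([-1.24199371e+00,  2.76539397e-01,  1.50599764e+00,  1.01886414e-05,
        1.36068977e+00, -1.21004126e-01]), 'qd': array([-7.13508298e-04, -7.05320025e-04, -1.94050012e-03,  7.63046913e-05,
       -1.76193601e-04, -1.47472152e-03]), 'effort': array([ 1.52864533e-03, -4.17697978e+01, -2.46405655e+01, -5.69636370e-05,
        5.83247791e-03,  5.33569860e-06]), 'position': array([ 0.24985151, -0.5173678 ,  0.23052539]), 'ee_rot': array([-0.15711762, -0.68924229, -0.15826764,  0.68935512]), 'contact_force': array([0.19901802, 0.15663447, 0.00639573]), 'moment': array([-0.01416376,  0.04813421, -0.04876878]), 'width': 0.08551465128552319} 0.0187
```

View pics/top0.png

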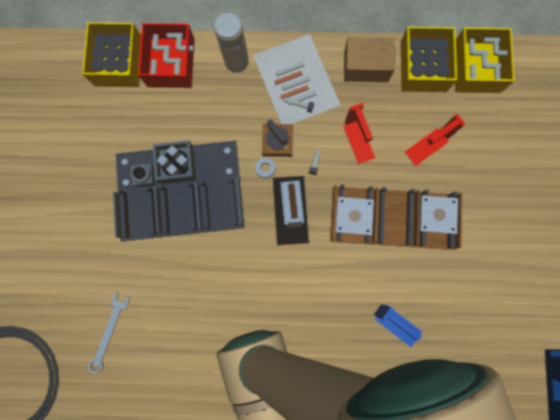

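View pics/scene0.png

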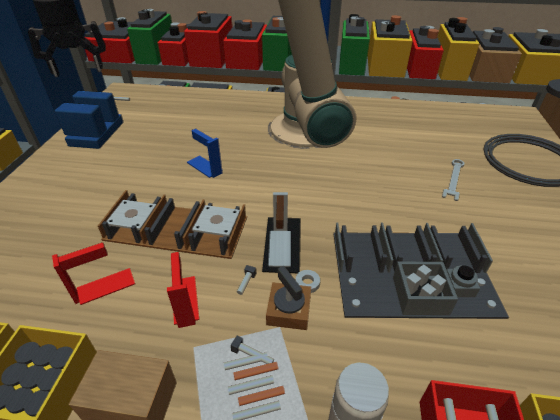

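Top view: the fixture is at (180,190), and the rack at (396,217) with two plates at (355,215) and (440,214). The middle rack bay is empty. The steel lifter with a brown grip stands on its mat at (291,210). The key is in its stand at (277,138), the bearing at (265,168) and a bolt at (316,160). Lifter candidates are red (360,135), red (435,140), blue (398,325) and steel (291,205). Only the steel one fits: it stands on the mat and is neither red nor blue. I'll enlarge it to confirm.

Run:
```python
from h import *
d=load('top');im=d['pixels']
cv2.imwrite('pics/crop1.png',cv2.resize(im[120:260,105:305],None,fx=4,fy=4,interpolation=cv2.INTER_CUBIC))
cv2.imwrite('pics/crop2.png',cv2.resize(im[90:260,255:470],None,fx=3.6,fy=3.6,interpolation=cv2.INTER_CUBIC)[:600,:800])
```

```text
(no output)
```

View pics/crop1.png

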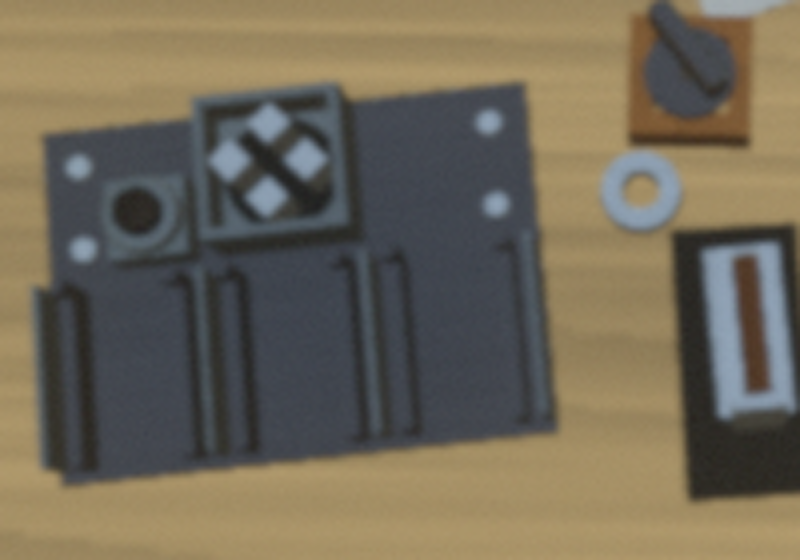

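View pics/crop2.png

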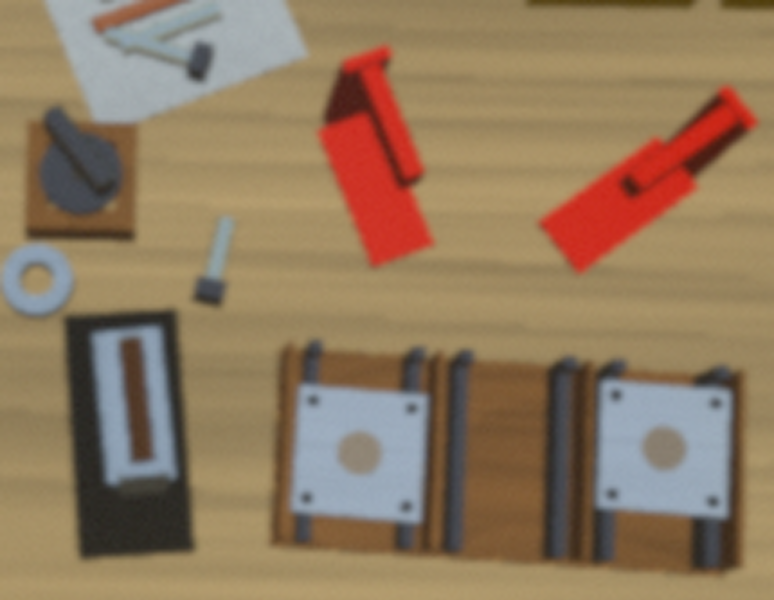

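Crop 1: the fixture's bays open toward the bottom (-x). The socket cross centre is at crop (268,159), i.e. px (172,160), and the button is at px (139,172). Crop 2: the steel lifter stands on the mat with its front edge toward +x and its upright at the rear, so it is the right one. Both plates lie on the rack rails.

Run:
```python
from h import *
d=load('top')
def q(name,pts,s,o,z):
    P=np.array([world(d,(u+.5)/s-.5+o[0],(v+.5)/s-.5+o[1],z)[:2] for u,v in pts]);
    c=P.mean(0); print(name,c.round(4))
    if len(P)==4:
        print('   edges',np.linalg.norm(np.roll(P,-1,0)-P,axis=1).round(4),'yaw of 1->2, 4->3, 1->4,2->3:',[round(float(np.arctan2(*(P[b]-P[a])[::-1])),3) for a,b in((0,1),(3,2),(3,0),(2,1))])
    return P
c1=(4,(105,120));c2=(3.6,(255,90))
q('fixbase',[(45,135),(523,85),(555,430),(65,485)],*c1,.006)
q('housing',[(192,98),(338,85),(350,232),(203,245)],*c1,.053)
q('pads',[(268,122),(308,158),(266,197),(230,160)],*c1,.055)
q('button',[(138,211)],*c1,.05)
q('mat',[(66,318),(175,311),(191,550),(81,557)],*c2,.004)
q('grip',[(122,339),(142,338),(154,459),(132,462)],*c2,.104)
q('blade',[(90,333),(162,326),(177,479),(106,487)],*c2,.007)
q('plateA',[(302,383),(430,393),(420,523),(290,513)],*c2,.039)
q('plateB',[(600,378),(734,388),(729,519),(596,509)],*c2,.039)
q('rack',[(283,345),(744,370),(738,570),(273,543)],*c2,.03)
q('flange',[(80,172)],*c2,.036)
q('bar',[(56,115),(105,184)],*c2,.092)
q('stand',[(28,122),(138,125),(134,235),(25,235)],*c2,.03)
for n,u,v in(('btn',139,173),('hous',177,181),('grip',292,205),('plA',355,221),('base',150,200),('blade',284,200)):print(n,world(d,u,v).round(4))
```

```text
fixbase [0.5392 0.2591]
   edges [0.2864 0.2078 0.2853 0.2099] yaw of 1->2, 4->3, 1->4,2->3: [-1.445, -1.438, 0.133, 0.127]
housing [0.5976 0.2661]
   edges [0.0837 0.0862 0.0832 0.0862] yaw of 1->2, 4->3, 1->4,2->3: [-1.461, -1.462, 0.137, 0.132]
pads [0.6002 0.2673]
   edges [0.0316 0.0322 0.0303 0.0303] yaw of 1->2, 4->3, 1->4,2->3: [-2.28, -2.34, -0.733, -0.774]
button [0.5699 0.3408]
mat [ 0.4975 -0.0036]
   edges [0.0715 0.1566 0.0706 0.1566] yaw of 1->2, 4->3, 1->4,2->3: [-1.486, -1.486, 0.087, 0.081]
grip [ 0.5033 -0.0088]
   edges [0.0118 0.0725 0.013  0.0735] yaw of 1->2, 4->3, 1->4,2->3: [-1.501, -1.414, 0.1, 0.115]
blade [ 0.5148 -0.0068]
   edges [0.0472 0.1008 0.0459 0.1015] yaw of 1->2, 4->3, 1->4,2->3: [-1.453, -1.438, 0.125, 0.112]
plateA [ 0.4829 -0.1488]
   edges [0.0803 0.0821 0.0806 0.0824] yaw of 1->2, 4->3, 1->4,2->3: [-1.63, -1.627, -0.087, -0.083]
plateB [ 0.4895 -0.3378]
   edges [0.0835 0.0825 0.0819 0.0826] yaw of 1->2, 4->3, 1->4,2->3: [-1.627, -1.626, -0.053, -0.073]
rack [ 0.4838 -0.2431]
   edges [0.2913 0.1266 0.2886 0.1262] yaw of 1->2, 4->3, 1->4,2->3: [-1.607, -1.608, -0.044, -0.066]
flange [0.6618 0.0307]
bar [0.659  0.0289]
stand [0.659 0.03 ]
   edges [0.0716 0.0736 0.0702 0.0757] yaw of 1->2, 4->3, 1->4,2->3: [-1.582, -1.552, 0.003, -0.016]
btn [0.5671 0.3389 0.0561]
hous [0.5587 0.2624 0.015 ]
grip [ 0.4928 -0.0072  0.1101]
plA [ 0.4702 -0.1494  0.038 ]
base [0.5094 0.3168 0.0341]
blade [0.5198 0.0114 0.0076]
```

```bash
cat >> h.py <<'E'
from scipy.spatial.transform import Rotation as Ro
def toolR(): 
    q=manip.get_state()['ee_rot']; return Ro.from_quat(np.roll(q,-1))
SG=1
def go(x,y,z,yaw,sg=None):
    """print the tool-axis shift (cm) and turn to TCP (x,y,z), tool x down, sg*tool z along yaw"""
    s=manip.get_state(); R=toolR().as_matrix(); g=sg or SG
    zx=g*np.array([np.cos(yaw),np.sin(yaw),0]); X=np.array([0,0,-1.])
    T=np.column_stack([X,np.cross(zx,X),zx])
    d=R.T@(np.array([x,y,z])-s['position'])*100
    print('t',round(s['clock'],1),'pos',s['position'].round(4),'delta_pos',d.round(2),'dr',Ro.from_matrix(R.T@T).as_rotvec().round(3),'F',s['contact_force'].round(1),'w',round(s['width'],4))
E
python3 - <<'E'
from h import *
print(toolR().as_matrix().round(3).tolist())
for g in(1,-1): go(.495,-.009,.2,.11,g)
E
```

```text
[[-0.001, 0.435, -0.901], [0.002, -0.901, -0.435], [-1.0, -0.002, -0.0]]
t 0.1 pos [ 0.2499 -0.5174  0.2305] delta_pos [  3.12 -35.12 -44.18] dr [-2.802e+00 -2.000e-03  0.000e+00] F [0.2 0.2 0. ] w 0.0855
t 0.1 pos [ 0.2499 -0.5174  0.2305] delta_pos [  3.12 -35.12 -44.18] dr [0.34  0.    0.002] F [0.2 0.2 0. ] w 0.0855
```

```bash
sed -i 's/^SG=1/SG=-1/' h.py; python3 -m creep '{"delta_pos":[[0,-1.5,-2],[0,-4,-5.5],[0,-7,-9.5],[0,-10.5,-13.5],[0,-14,-17.5],[0,-17.5,-22],[0,-21,-26.5],[0.5,-24.5,-31],[1,-28,-35.5],[1.5,-31,-39]],"dr":[[0,0,0],[0.05,0,0],[0.1,0,0],[0.15,0,0],[0.2,0,0],[0.25,0,0],[0.3,0,0],[0.34,0,0],[0.34,0,0],[0.34,0,0]]}' 1 && python3 -c "
from h import *
go(.495,-.009,.2,.11)"
```

```text
clock: 1.1
position: [0.454, -0.0952, 0.2192]
ee_rot: [0.039, 0.706, 0.039, -0.706]
contact_force: [0.9, -0.3, -0.3]
width: 0.0856
t 1.1 pos [ 0.454  -0.0952  0.2192] delta_pos [ 1.92 -8.12 -5.02] dr [-0.    -0.001 -0.   ] F [ 0.9 -0.3 -0.3] w 0.0856
```

```bash
python3 -m creep '{"delta_pos":[[0.5,-3,-2],[1,-6,-3.8],[1.9,-8.1,-5],[1.9,-8.1,-5],[1.9,-8.1,-5]],"dr":[[0,0,0],[0,0,0],[0,0,0],[0,0,0],[0,0,0]]}'
python3 - <<'E'
from h import *
d=shot('wrist','w1.png');R=cv2.Rodrigues(d['rvec'])[0];print(d['intrinsics'].tolist(),(-R.T@np.ravel(d['tvec'])).round(4),R.round(3).tolist())
go(.495,-.009,.2,.11)
E
```

```text
clock: 1.6
position: [0.4938, -0.0111, 0.1998]
ee_rot: [-0.04, -0.705, -0.039, 0.707]
contact_force: [-0.1, -0.1, -0.4]
width: 0.0856
[[325.19226210127806, 0.0, 280.8388737507916], [0.0, 325.19226210127806, 210.5198095208497], [0.0, 0.0, 1.0]] [ 0.5664 -0.0029  0.3435] [[0.111, -0.994, 0.001], [-0.952, -0.106, 0.285], [-0.284, -0.033, -0.958]]
t 1.6 pos [ 0.4939 -0.0117  0.2001] delta_pos [ 0.01 -0.25 -0.14] dr [ 0.     0.001 -0.001] F [-0.2  0.2  0. ] w 0.0854
```

View pics/w1.png

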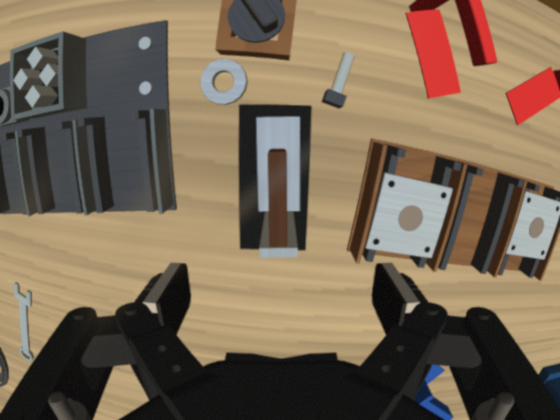

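The wrist view shows the lifter below. Its blade front edge runs (256,117)-(299,117), the brown grip bar is at x 268-287 and rows 150-245, and the upright is at the rear.

```bash
cat >> h.py <<'E'
def wworld(d,u,v,z):
    K=d['intrinsics'];R=cv2.Rodrigues(d['rvec'])[0];t=np.ravel(d['tvec'])
    a=np.array([u-K[0,2],v-K[1,2]])/K[0,0]; r=np.hypot(*a)+1e-12
    w=R.T@np.array([*(a/r*np.sin(r)),np.cos(r)]); c=-R.T@t
    return (c+(z-c[2])/w[2]*w)
def edge(A,B): return round(float(np.arctan2(*(B-A)[:2][::-1])),3), round(float(np.linalg.norm((B-A)[:2])),4)
E
python3 - <<'E'
from h import *
d=load('wrist')
W=lambda u,v,z:wworld(d,u,v,z)
a,b=W(256,117,.007),W(299,117,.007);c,e=W(258,210,.007),W(299.5,210,.007)
print('blade front mid',((a+b)/2).round(4),edge(a,b),'yaw',edge(c,a),edge(e,b))
a,b=W(268,150,.108),W(286.5,150,.108);c,e=W(268.5,240,.108),W(288.5,240,.108)
print('grip front mid',((a+b)/2).round(4),edge(a,b),'yaw',edge(c,a),edge(e,b))
a,b,c,e=W(239,106,.004),W(311,106,.004),W(306,249,.004),W(240,249,.004)
print('mat',((a+b+c+e)/4).round(4),edge(a,b),edge(e,a),edge(c,b))
a,b,c,e=W(387,174,.039),W(454,189,.039),W(433,258,.039),W(368,246,.039)
print('plateA',((a+b+c+e)/4).round(4),edge(a,b),edge(e,a),edge(c,b))
# fixture walls/right plate edge
print('fixR edge',edge(W(175,209,.006),W(165,22,.006)))
im=d['pixels'];cv2.imwrite('/tmp/x.png',im)
E
```

```text
blade front mid [5.656e-01 1.000e-04 7.000e-03] (-1.461, 0.0439) yaw (0.119, 0.0992) (0.128, 0.0991)
grip front mid [ 0.5419 -0.0033  0.108 ] (-1.461, 0.0134) yaw (0.107, 0.0697) (0.138, 0.0697)
mat [ 0.4983 -0.0033  0.004 ] (-1.463, 0.0742) (0.09, 0.1584) (0.096, 0.158)
plateA [ 0.4835 -0.1506  0.039 ] (-1.631, 0.0804) (-0.068, 0.0772) (-0.059, 0.0803)
fixR edge (0.136, 0.2084)
```

Run:
```python
from h import *
go(.5016,-.0078,.077,.12)
```

```text
t 1.6 pos [ 0.4939 -0.0117  0.2001] delta_pos [12.31 -0.31 -0.82] dr [-0.01   0.001 -0.001] F [-0.2  0.2  0. ] w 0.0854
```

```bash
python3 -m creep '{"delta_pos":[[1,-0.3,-0.8],[3,-0.3,-0.8],[5.5,-0.3,-0.8],[8,-0.3,-0.8],[10,-0.3,-0.8],[11.5,-0.3,-0.8],[12.3,-0.3,-0.8],[12.3,-0.3,-0.8]],"dr":[[-0.01,0,0],[-0.01,0,0],[-0.01,0,0],[-0.01,0,0],[-0.01,0,0],[-0.01,0,0],[-0.01,0,0],[-0.01,0,0]]}' && python3 -m creep '{"delta_pos":[[0,0,0],[0,0,0],[0,0,0],[0,0,0],[0,0,0],[0,0,0],[0,0,0],[0,0,0]],"dr":[[0,0,0],[0,0,0],[0,0,0],[0,0,0],[0,0,0],[0,0,0],[0,0,0],[0,0,0]]}' -0.9 80 && python3 -m creep '{"delta_pos":[[-0.5,0,0],[-1.5,0,0],[-3,0,0],[-3,0,0]],"dr":[[0,0,0],[0,0,0],[0,0,0],[0,0,0]]}'
python3 - <<'E'
from h import *
shot('wrist','w2.png')
go(.5016,-.0078,.077,.12)
E
```

```text
clock: 2.45
position: [0.5013, -0.0079, 0.0762]
ee_rot: [-0.042, -0.705, -0.042, 0.707]
contact_force: [0.7, -0.2, -0.4]
width: 0.0854
clock: 3.25
position: [0.5024, -0.0074, 0.0779]
ee_rot: [0.043, 0.706, 0.042, -0.705]
contact_force: [-0.7, -1.1, 6.4]
width: 0.013
clock: 3.65
position: [0.5033, -0.0074, 0.109]
ee_rot: [0.043, 0.707, 0.042, -0.705]
contact_force: [0.4, 0.2, -2.6]
width: 0.0126
t 3.7 pos [ 0.5026 -0.0074  0.1081] delta_pos [3.11 0.03 0.11] dr [-0.    -0.002 -0.001] F [ 0.2  0.2 -2.6] w 0.0129
```

View pics/w2.png

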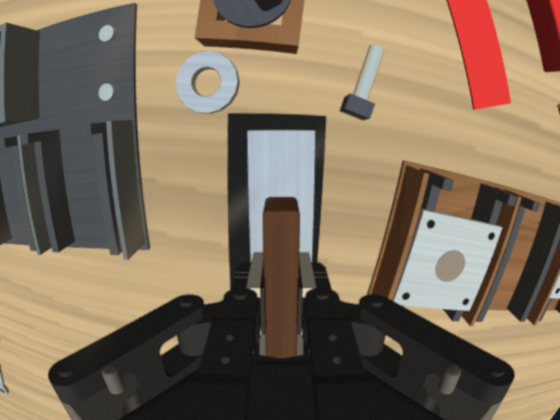

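The lifter is gripped and lifted: force -2.6 N, which fits 0.28 kg. The blade is clear of the mat. Next I go behind rack bay A.

Run:
```python
from h import *
d=load('wrist');W=lambda u,v,z:wworld(d,u,v,z)
a,b=W(248,130,.038),W(313,130,.038);c,e=W(249,220,.038),W(314,220,.038)
m=(a+b)/2;print('blade front',m.round(4),edge(a,b),edge(c,a),edge(e,b)); R=toolR().as_matrix();print('in tool',(R.T@(m-manip.get_state()['position'])).round(4))
go(.345,-.142,.125,-.055)
```

```text
blade front [5.675e-01 3.000e-04 3.800e-02] (-1.451, 0.0427) (0.11, 0.062) (0.152, 0.062)
in tool [ 0.0702  0.0001 -0.0652]
t 3.7 pos [ 0.5026 -0.0074  0.1081] delta_pos [-1.72 11.48 17.25] dr [ 0.175 -0.002 -0.   ] F [ 0.2  0.2 -2.6] w 0.0129
```

Blade front is 65.2 mm ahead of the TCP and laterally centred, as planned.

```bash
python3 -m creep '{"delta_pos":[[-1,0,1],[-1.7,0,3],[-1.7,0,6],[-1.7,1,9],[-1.7,3.5,12],[-1.7,6.5,15],[-1.7,9.5,17],[-1.7,11.2,17.2],[-1.7,11.5,17.2],[-1.7,11.5,17.2]],"dr":[[0,0,0],[0,0,0],[0,0,0],[0.02,0,0],[0.06,0,0],[0.1,0,0],[0.15,0,0],[0.175,0,0],[0.175,0,0],[0.175,0,0]]}'
python3 - <<'E'
from h import *
shot('wrist','w3.png');shot('top')
go(.345,-.142,.125,-.055)
E
```

```text
clock: 4.7
position: [0.3444, -0.1419, 0.1243]
ee_rot: [0.02, -0.707, 0.02, 0.707]
contact_force: [0.8, -0.4, -2.5]
width: 0.0127
t 4.8 pos [ 0.3445 -0.141   0.1241] delta_pos [-0.09  0.1  -0.06] dr [0.001 0.001 0.001] F [-0.5 -0.2 -2.3] w 0.013
```

View pics/w3.png

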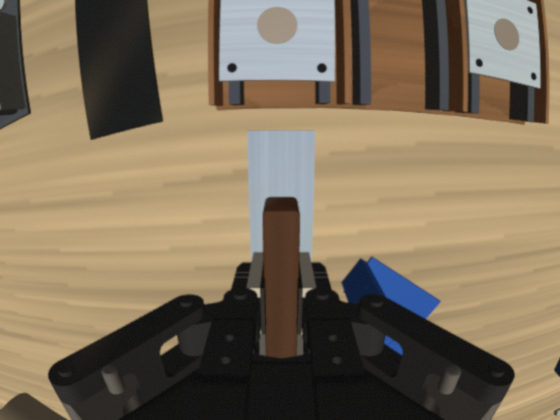

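The view shows the blade lined up behind bay A. The plate's rear edge is (220,81)-(337,82) and its centre disc is at (277,25). The rail ends are at (236,104) and (323,104).

Run:
```python
from h import *
d=load('wrist');W=lambda u,v,z:wworld(d,u,v,z)
a,b=W(220,81,.039),W(337,82,.039);print('rear edge',a.round(4),b.round(4),edge(a,b),'centre',W(277,25,.039).round(4))
l=W(236,103,.034);r=W(323,103,.034);print('rails A',l.round(4),r.round(4),edge(l,r))
l2=W(362,103,.034);r2=W(434,109,.034);print('rails mid',l2.round(4),r2.round(4),edge(l,r2))
p=W(476,112,.034);q=W(522,119,.034);print('rails B',p.round(4),q.round(4),edge(l,q))
print('rack base front',W(215,104,.006),W(545,123,.006),edge(W(215,104,.006),W(545,123,.006)))
print('B centre',W(507,34,.039).round(4))
print('bladefront',W(281,131,.125-.0705).round(4))
c=(l+r)/2; 
R=toolR().as_matrix();P=manip.get_state()['position']
for n,x in(('railmid',c),('discA',W(277,25,.039)),('rear',(a+b)/2)): print(n,'fwd,left mm',((x-P)@R*1000).round(1)[[2,1]]*-1)
```

```text
rear edge [ 0.4459 -0.105   0.039 ] [ 0.4405 -0.1865  0.039 ] (-1.638, 0.0816) centre [ 0.4837 -0.147   0.039 ]
rails A [ 0.4294 -0.1147  0.034 ] [ 0.4259 -0.1765  0.034 ] (-1.628, 0.0619)
rails mid [ 0.4254 -0.2051  0.034 ] [ 0.422  -0.2633  0.034 ] (-1.62, 0.1488)
rails B [ 0.4215 -0.3033  0.034 ] [ 0.4189 -0.3559  0.034 ] (-1.614, 0.2414)
rack base front [ 0.43163492 -0.09384179  0.006     ] [ 0.41759665 -0.4162438   0.006     ] (-1.614, 0.3227)
B centre [ 0.4912 -0.3378  0.039 ]
bladefront [ 0.4079 -0.1455  0.0545]
railmid fwd,left mm [83.4 -0.1]
discA fwd,left mm [139.4   1.5]
rear fwd,left mm [98.9  0.5]
```

```bash
python3 -m creep '{"delta_pos":[[1,0,0],[2.2,0,0],[3.3,0,0],[3.3,0,0]],"dr":[[0,0,0],[0,0,0],[0,0,0],[0,0,0]]}' && python3 -m creep '{"delta_pos":[[0,0,-0.6],[0,0,-1.8],[0,0,-3.3],[0,0,-5],[0,0,-6.7],[0,0,-8.4],[0,0,-10],[0,0,-11.2],[0,0,-11.9],[0,0,-11.9]],"dr":[[0,0,0],[0,0,0],[0,0,0],[0,0,0],[0,0,0],[0,0,0],[0,0,0],[0,0,0],[0,0,0],[0,0,0]]}' && python3 -m creep '{"delta_pos":[[-0.5,0,0],[-0.9,0,0],[-1.2,0,0],[-1.5,0,0],[-2,0,0],[-2.6,0,0],[-3.3,0,0],[-4,0,0],[-4.3,0,0],[-4.3,0,0]],"dr":[[0,0,0],[0,0,0],[0,0,0],[0,0,0],[0,0,0],[0,0,0],[0,0,0],[0,0,0],[0,0,0],[0,0,0]]}'
python3 - <<'E'
from h import *
shot('wrist','w4.png')
go(.345,-.142,.125,-.055)
E
```

```text
clock: 5.2
position: [0.3435, -0.1403, 0.0896]
ee_rot: [0.02, -0.705, 0.018, 0.708]
contact_force: [-0.2, -0.0, -2.8]
width: 0.0127
clock: 6.2
position: [0.4651, -0.1488, 0.0913]
ee_rot: [-0.019, 0.707, -0.019, -0.707]
contact_force: [-0.2, 0.1, -2.2]
width: 0.0124
clock: 7.2
position: [0.4641, -0.1488, 0.135]
ee_rot: [-0.019, 0.707, -0.02, -0.706]
contact_force: [-0.3, 0.3, -3.2]
width: 0.0131
t 7.2 pos [ 0.4638 -0.1487  0.1345] delta_pos [ 9.50e-01 -1.00e-02  1.19e+01] dr [-0.    -0.001 -0.   ] F [ 0.5 -0.1 -3.5] w 0.0129
```

View pics/w4.png

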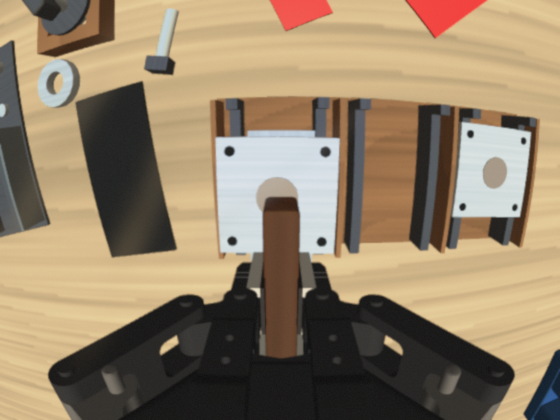

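The plate rides on the blade with its front edge at (215,138)-(340,138) and is centred laterally. The force is now -3.4 N.

Run:
```python
from h import *
d=load('wrist');W=lambda u,v,z:wworld(d,u,v,z)
R=toolR().as_matrix();P=manip.get_state()['position']
z=P[2]-.0735+.008
a,b,c,e=W(215.5,138,z),W(340,138,z),W(339,254,z),W(218,254,z)
print((((a+b+c+e)/4-P)@R*1000).round(1), edge(a,b),edge(e,a),edge(c,b),'front',(((a+b)/2-P)@R*1000).round(1))
go(.376,.238,.15,.13)
```

```text
[ 65.5  -1.7 -19.5] (-1.627, 0.0808) (-0.085, 0.0815) (-0.017, 0.0814) front [ 65.5  -1.9 -60.2]
t 7.2 pos [ 0.4638 -0.1487  0.1345] delta_pos [ -1.56 -38.12  10.9 ] dr [-0.185 -0.001 -0.   ] F [ 0.5 -0.1 -3.5] w 0.0129
```

```bash
python3 -m creep '{"delta_pos":[[-0.6,-0.4,0.1],[-1.2,-1.4,0.4],[-1.6,-3,0.9],[-1.6,-5.2,1.5],[-1.6,-7.8,2.2],[-1.6,-10.6,3],[-1.6,-13.4,3.8],[-1.6,-16.2,4.6],[-1.6,-19,5.4],[-1.6,-21.8,6.2]],"dr":[[0,0,0],[0,0,0],[-0.01,0,0],[-0.02,0,0],[-0.035,0,0],[-0.05,0,0],[-0.065,0,0],[-0.08,0,0],[-0.095,0,0],[-0.11,0,0]]}' && python3 -m creep '{"delta_pos":[[0,-2.8,0.5],[0,-5.6,1.0],[0,-8.2,1.6],[0,-10.6,2.0],[0,-12.8,2.4],[0,-14.6,2.6],[0,-15.9,2.8],[0,-16.7,3],[0,-16.9,3],[0,-16.9,3]],"dr":[[-0.015,0,0],[-0.03,0,0],[-0.045,0,0],[-0.06,0,0],[-0.07,0,0],[-0.075,0,0],[-0.075,0,0],[-0.075,0,0],[-0.075,0,0],[-0.075,0,0]]}'
python3 - <<'E'
from h import *
shot('wrist','w5.png')
go(.376,.238,.15,.13)
E
```

```text
clock: 8.25
position: [0.4123, 0.0747, 0.1506]
ee_rot: [-0.02, -0.707, -0.02, 0.707]
contact_force: [0.5, -0.6, -3.8]
width: 0.0129
clock: 9.25
position: [0.3744, 0.2394, 0.1502]
ee_rot: [-0.046, -0.706, -0.046, 0.706]
contact_force: [0.6, 0.0, -3.5]
width: 0.0128
t 9.3 pos [0.3746 0.2392 0.1502] delta_pos [ 0.02  0.13 -0.12] dr [-0.     0.    -0.001] F [ 0.8 -0.7 -3.7] w 0.0126
```

View pics/w5.png

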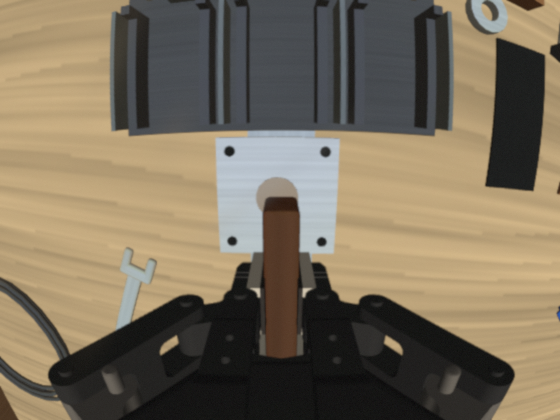

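Run:
```python
from h import *
d=load('wrist');W=lambda u,v,z:wworld(d,u,v,z)
R=toolR().as_matrix();P=manip.get_state()['position']
f=lambda p:((p-P)@R*-1000).round(1)[[2,1]]
for n,a,b,z in(('base',(129,134),(436,134),.006),('outer walls',(114,130),(449,130),.042),('inner',(220,125),(343,125),.042)):
    A,B=W(*a,z),W(*b,z);print(n,f(A),f(B),'mid',f((A+B)/2),edge(A,B))
go(.473,.2505,.15,.13)
```

```text
base [ 62.8 143.7] [  63.3 -147.2] mid [63.1 -1.8] (-1.439, 0.2909)
outer walls [ 68.5 140.2] [  68.8 -141.3] mid [68.7 -0.6] (-1.44, 0.2815)
inner [67.2 47.3] [ 67.3 -48. ] mid [67.3 -0.4] (-1.44, 0.0954)
t 9.3 pos [0.3746 0.2392 0.1502] delta_pos [ 0.02  0.15 -9.9 ] dr [-0.     0.    -0.001] F [ 0.8 -0.7 -3.7] w 0.0126
```

```bash
python3 -m creep '{"delta_pos":[[0,0.1,-0.5],[0,0.1,-1.5],[0,0.1,-3],[0,0.1,-4.6],[0,0.1,-6.2],[0,0.1,-7.8],[0,0.1,-9],[0,0.1,-9.7],[0,0.1,-9.9],[0,0.1,-9.9]],"dr":[[0,0,0],[0,0,0],[0,0,0],[0,0,0],[0,0,0],[0,0,0],[0,0,0],[0,0,0],[0,0,0],[0,0,0]]}'
python3 - <<'E'
from h import *
shot('wrist','w6.png')
go(.473,.2505,.15,.13)
E
```

```text
clock: 10.3
position: [0.4726, 0.2513, 0.15]
ee_rot: [-0.046, -0.705, -0.046, 0.706]
contact_force: [-0.2, 0.2, -3.0]
width: 0.0129
t 10.3 pos [0.4722 0.2513 0.1501] delta_pos [ 0.01  0.09 -0.07] dr [-0.     0.001 -0.   ] F [-0.8 -0.  -3.1] w 0.0126
```

View pics/w6.png

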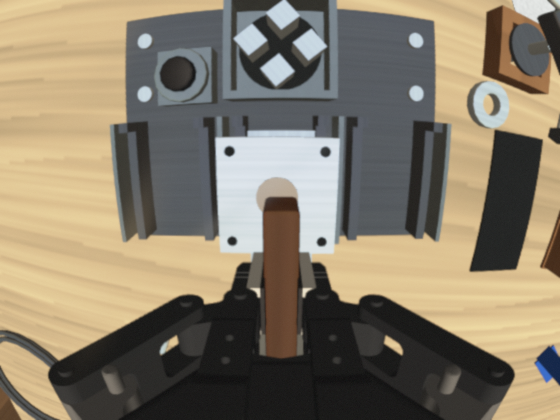

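The plate hovers over the middle bay. The socket cross pads are at (283,17), (309,46), (277,70) and (250,42). The housing and button are also visible.

Run:
```python
from h import *
d=load('wrist');W=lambda u,v,z:wworld(d,u,v,z)
R=toolR().as_matrix();P=manip.get_state()['position']
f=lambda p:((p-P)@R*-1000).round(1)[[2,1]]
pads=[W(*p,.055) for p in((283,17),(309,46),(277,70),(250,42))]
print('socket',f(sum(pads)/4),(sum(pads)/4).round(4),[edge(pads[i],pads[(i+2)%4]) for i in range(4)])
print('housing front',f(W(224,97,.053)),f(W(337,97,.053)),'button',f(W(178,73,.055)),W(178,73,.055).round(4))
print('peg/wall ends',f(W(122,124,.042)),f(W(441,124,.042)), 'base front',f(W(206,239,.006)),f(W(350,239,.006)))
cv2.imwrite('pics/w6c.png',cv2.resize(d['pixels'][90:150,100:460],None,fx=2.2,fy=2.2,interpolation=cv2.INTER_CUBIC))
```

```text
socket [128.3   0.6] [0.5993 0.2685 0.055 ] [(-3.117, 0.0413), (1.627, 0.0427), (0.025, 0.0413), (-1.515, 0.0427)]
housing front [88.9 41.5] [ 88.9 -41.4] button [109.1  76.2] [0.5705 0.341  0.055 ]
peg/wall ends [ 73.6 131.5] [  73.7 -133.3] base front [-40.7  72.2] [-40.6 -67. ]
```

```bash
python3 -m creep '{"delta_pos":[[0.3,0,-0.2],[1,0,-0.2],[2,0,-0.2],[3,0,-0.2],[3.7,0,-0.2],[4.1,0,-0.2],[4.5,0,-0.2],[4.9,0,-0.2],[5.4,0,-0.2],[5.8,0,-0.2]],"dr":[[0,0,0],[0,0,0],[0,0,0],[0,0,0],[0,0,0],[0,0,0],[0,0,0],[0,0,0],[0,0,0],[0,0,0]]}' && python3 -m creep '{"delta_pos":[[0,0,0],[0,0,0.5],[0,0,1.5],[0,0,3],[0,0,4.8],[0,0,6.6],[0,0,8.4],[0,0,10],[0,0,11.2],[0,0,11.5]],"dr":[[0,0,0],[0,0,0],[0,0,0],[0,0,0],[0,0,0],[0,0,0],[0,0,0],[0,0,0],[0,0,0],[0,0,0]]}'
python3 - <<'E'
from h import *
d=shot('wrist','w7.png');shot('top')
go(.35,-.335,.125,-.045)
E
```

```text
clock: 11.35
position: [0.4751, 0.2517, 0.0921]
ee_rot: [0.046, 0.706, 0.046, -0.705]
contact_force: [-0.4, 0.8, -2.5]
width: 0.0128
clock: 12.35
position: [0.3587, 0.2363, 0.0923]
ee_rot: [-0.046, -0.705, -0.046, 0.706]
contact_force: [0.6, -0.5, -2.0]
width: 0.0129
t 12.4 pos [0.3608 0.2369 0.0925] delta_pos [-3.26 56.56  8.49] dr [ 0.175 -0.001  0.   ] F [ 0.2  0.7 -1.6] w 0.0123
```

View pics/w7.png

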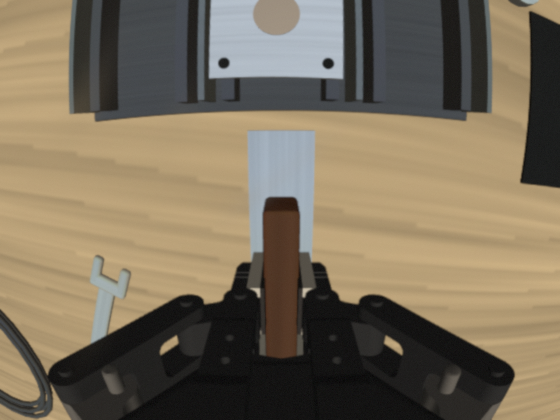

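Plate A lies in the middle bay, disc at (276,14), rear edge row 78, and the blade is withdrawn.

Run:
```python
from h import *
d=load('wrist');W=lambda u,v,z:wworld(d,u,v,z)
p=W(276,14,.039);o=np.array([.4947,.2537]);r=Ro.from_euler('z',-.131).as_matrix()[:2,:2];e=(W(209,78,.039)+W(343,77,.039))/2
print('plate in fixture',r@(p[:2]-o),'rear edge',r@(e[:2]-o))
t=load('top')
for n,q in(('A',(.4925,.2535,.039)),('B',(.49,-.3378,.039))):
  u=proj(t,q);m=t['pixels'].astype(int);x,y=u.round().astype(int);sub=np.zeros(m.shape[:2],np.uint8);win=(slice(y-30,y+31),slice(x-30,x+31));sub[win]=(m.min(2)>130)[win]
  M=cv2.moments(sub,True);print(n,u.round(1),world(t,M['m10']/M['m00'],M['m01']/M['m00'],.039).round(4),M['m00'])
go(.352,-.331,.125,-.048)
```

```text
plate in fixture [0.00016795 0.00320424] rear edge [-0.03920316  0.00330047]
A [176.7 207.6] [0.4934 0.2555 0.039 ] 1057.0
B [439.3 213.9] [ 0.4893 -0.3369  0.039 ] 1108.0
t 12.4 pos [0.3608 0.2369 0.0925] delta_pos [-3.26 56.19  8.24] dr [ 0.178 -0.001  0.   ] F [ 0.2  0.7 -1.6] w 0.0123
```

```bash
python3 -m creep '{"delta_pos":[[-1.2,0.5,0.5],[-2.6,2,0.6],[-3.2,4.5,0.8],[-3.2,8,1.2],[-3.2,12,1.8],[-3.2,16,2.4],[-3.2,20,3],[-3.2,24,3.6],[-3.2,28,4.2],[-3.2,32,4.8]],"dr":[[0,0,0],[0.01,0,0],[0.02,0,0],[0.03,0,0],[0.05,0,0],[0.07,0,0],[0.09,0,0],[0.11,0,0],[0.13,0,0],[0.15,0,0]]}'
python3 - <<'E'
from h import *
go(.352,-.331,.125,-.048)
E
```

```text
clock: 13.45
position: [0.3551, -0.0891, 0.1253]
ee_rot: [-0.007, 0.708, -0.008, -0.706]
contact_force: [1.0, -0.0, -1.7]
width: 0.0132
t 13.4 pos [ 0.3551 -0.0891  0.1253] delta_pos [ 0.06 24.19 -0.22] dr [ 0.026 -0.002 -0.001] F [ 1.  -0.  -1.7] w 0.0132
```

Plate A sits at fixture x ≈ 0 and y ≈ +2 to 3 mm, within limits. Plate B has not moved. Continuing.

```bash
python3 -m creep '{"delta_pos":[[0,4,0],[0,8,0],[0,12,0],[0,16,0],[0,19.5,0],[0,22,-0.1],[0,23.6,-0.2],[0.1,24.2,-0.2],[0.1,24.2,-0.2],[0.1,24.2,-0.2]],"dr":[[0.02,0,0],[0.026,0,0],[0.026,0,0],[0.026,0,0],[0.026,0,0],[0.026,0,0],[0.026,0,0],[0.026,0,0],[0.026,0,0],[0.026,0,0]]}'
python3 - <<'E'
from h import *
shot('wrist','w8.png');shot('top')
go(.352,-.331,.125,-.048)
E
```

```text
clock: 14.45
position: [0.3515, -0.3272, 0.1231]
ee_rot: [0.017, -0.707, 0.016, 0.707]
contact_force: [-0.3, -0.6, -3.2]
width: 0.0129
t 14.6 pos [ 0.3517 -0.3272  0.1233] delta_pos [-0.17  0.37 -0.05] dr [0.003 0.    0.001] F [-0.2 -0.2 -2.2] w 0.0126
```

View pics/w8.png

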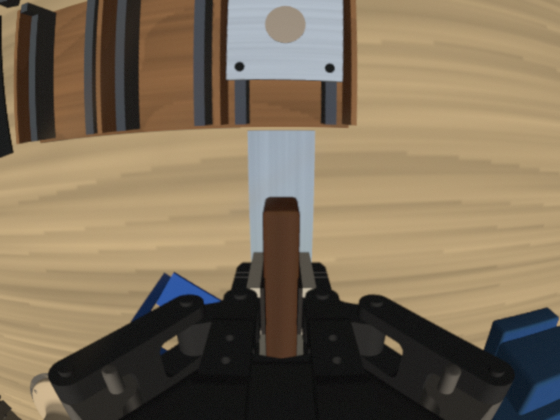

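Bay B seen from behind: rail ends at (242,122) and (330,122), plate rear edge (227,79)-(344,80), disc (285,24).

Run:
```python
from h import *
d=load('wrist');W=lambda u,v,z:wworld(d,u,v,z)
R=toolR().as_matrix();P=manip.get_state()['position'];f=lambda p:((p-P)@R*-1000).round(1)[[2,1]]
l,r=W(242,122,.034),W(330,122,.034);print('rails',f(l),f(r),'mid',f((l+r)/2),edge(l,r))
a,b=W(227,79,.039),W(344,80,.039);print('edge',f(a),f(b),'mid',f((a+b)/2),edge(a,b),'disc',f(W(285,24,.039)))
l,r=W(242,85,.034),W(330,85,.034);print('rails far',f(l),f(r),'rear front edge',edge(W(20,143,.006),W(355,127,.006)))
print('bay walls',f(W(222,126,.042)),f(W(352,123,.042)))
```

```text
rails [69.3 27.6] [ 69.5 -35.1] mid [69.4 -3.7] (-1.613, 0.0626)
edge [100.2  37.2] [ 99.7 -43.9] mid [100.   -3.3] (-1.621, 0.0812) disc [139.6  -2.9]
rails far [96.  27.3] [ 96.2 -34.8] rear front edge (-1.621, 0.3259)
bay walls [67.  40.7] [ 69.4 -49.4]
```

```bash
python3 -m creep '{"delta_pos":[[1,0.2,0],[2.2,0.35,0],[3.2,0.35,0],[3.2,0.35,0],[3.2,0.35,0]],"dr":[[0,0,0],[0,0,0],[0,0,0],[0,0,0],[0,0,0]]}' && python3 -m creep '{"delta_pos":[[0,0,-0.6],[0,0,-1.8],[0,0,-3.3],[0,0,-5],[0,0,-6.7],[0,0,-8.4],[0,0,-10],[0,0,-11.2],[0,0,-12],[0,0,-12]],"dr":[[0,0,0],[0,0,0],[0,0,0],[0,0,0],[0,0,0],[0,0,0],[0,0,0],[0,0,0],[0,0,0],[0,0,0]]}' && python3 -m creep '{"delta_pos":[[-0.5,0,0],[-0.9,0,0],[-1.2,0,0],[-1.5,0,0],[-2,0,0],[-2.8,0,0],[-3.8,0,0],[-4.8,0,0],[-5.6,0,0],[-5.9,0,0]],"dr":[[0,0,0],[0,0,0],[0,0,0],[0,0,0],[0,0,0],[0,0,0],[0,0,0],[0,0,0],[0,0,0],[0,0,0]]}'
python3 - <<'E'
from h import *
d=shot('wrist','w9.png');W=lambda u,v,z:wworld(d,u,v,z)
R=toolR().as_matrix();P=manip.get_state()['position'];f=lambda p:((p-P)@R*-1000).round(1)[[2,1]]
m=(d['pixels'].min(2)>135).astype(np.uint8);m[:100]=0;m[300:]=0;m[:,:180]=0;m[:,380:]=0
c=max(cv2.findContours(m,0,2)[0],key=cv2.contourArea);x,y,w,h=cv2.boundingRect(c);print(x,y,w,h,cv2.minAreaRect(c))
z=P[2]-.0735+.008
for row in (150,230):
    cols=np.where(m[row])[0];print(row,cols.min(),cols.max(),f(W(cols.min(),row,z)),f(W(cols.max(),row,z)))
for col in(240,320):
    rows=np.where(m[:,col])[0];print(col,rows.min(),rows.max(),f(W(col,rows.min(),z)),f(W(col,rows.max(),z)))
go(.375,.145,.15,.131)
E
```

```text
clock: 15.05
position: [0.3514, -0.3319, 0.0906]
ee_rot: [0.017, -0.707, 0.016, 0.707]
contact_force: [-0.3, 0.5, -1.8]
width: 0.0129
clock: 16.05
position: [0.4726, -0.3379, 0.0911]
ee_rot: [-0.016, 0.707, -0.016, -0.707]
contact_force: [-0.9, 0.8, -1.5]
width: 0.013
clock: 17.05
position: [0.4721, -0.3383, 0.1518]
ee_rot: [-0.016, 0.708, -0.017, -0.706]
contact_force: [0.2, 0.1, -4.6]
width: 0.013
216 130 124 130 ((277.5, 194.5), (129.0, 123.0), 90.0)
150 216 339 [52.  42.2] [ 51.9 -37.9]
230 219 334 [-3.1 42.7] [ -3.1 -36.8]
240 138 253 [59.5 26.2] [-20.3  28.7]
320 139 255 [ 58.9 -25.3] [-21.9 -27.8]
t 17.1 pos [ 0.4721 -0.3382  0.1518] delta_pos [  0.08 -47.82  11.93] dr [-0.177 -0.002 -0.002] F [-0.3  0.2 -3.2] w 0.0134
```

```bash
python3 -c "
from h import *
go(.4862,.1572,.152,.131)"
```

```text
t 17.1 pos [ 0.4721 -0.3382  0.1518] delta_pos [ -0.1  -49.55   0.87] dr [-0.177 -0.002 -0.002] F [-0.3  0.2 -3.2] w 0.0134
```

```bash
python3 -m creep '{"delta_pos":[[0,-0.4,0],[0,-1.4,0],[0,-3,0.1],[0,-5.2,0.2],[0,-7.8,0.3],[0,-10.6,0.4],[0,-13.4,0.5],[0,-16.2,0.6],[0,-19,0.7],[0,-21.8,0.8]],"dr":[[0,0,0],[0,0,0],[-0.01,0,0],[-0.02,0,0],[-0.03,0,0],[-0.04,0,0],[-0.05,0,0],[-0.06,0,0],[-0.07,0,0],[-0.08,0,0]]}' && python3 -m creep '{"delta_pos":[[0,-2.8,0.2],[0,-5.6,0.4],[0,-8.4,0.6],[0,-11.2,0.8],[0,-14,1],[0,-16.8,1.2],[0,-19.4,1.4],[0,-21.6,1.6],[0,-23.4,1.7],[0,-24.8,1.8]],"dr":[[-0.01,0,0],[-0.02,0,0],[-0.03,0,0],[-0.04,0,0],[-0.05,0,0],[-0.06,0,0],[-0.07,0,0],[-0.08,0,0],[-0.09,0,0],[-0.097,0,0]]}' && python3 -c "
from h import *
go(.4862,.1572,.152,.131)"
```

```text
clock: 18.1
position: [0.4725, -0.1169, 0.15]
ee_rot: [-0.012, -0.707, -0.013, 0.707]
contact_force: [0.6, -0.4, -2.6]
width: 0.0129
clock: 19.1
position: [0.4454, 0.1296, 0.15]
ee_rot: [-0.047, -0.705, -0.047, 0.706]
contact_force: [1.0, -0.1, -4.2]
width: 0.0126
t 19.1 pos [0.4454 0.1296 0.15  ] delta_pos [-0.2  -2.19 -4.41] dr [0.002 0.001 0.001] F [ 1.  -0.1 -4.2] w 0.0126
```

```bash
python3 -m creep '{"delta_pos":[[-0.2,-0.9,-0.4],[-0.2,-1.5,-1.2],[-0.2,-2,-2.2],[-0.2,-2.2,-3.2],[-0.2,-2.2,-4],[-0.2,-2.2,-4.4],[-0.2,-2.2,-4.4],[-0.2,-2.2,-4.4]],"dr":[[0,0,0],[0,0,0],[0,0,0],[0,0,0],[0,0,0],[0,0,0],[0,0,0],[0,0,0]]}' && python3 -c "
from h import *
shot('wrist','w10.png')
go(.4862,.1572,.152,.131)"
```

```text
clock: 19.9
position: [0.4876, 0.1547, 0.152]
ee_rot: [-0.046, -0.705, -0.046, 0.706]
contact_force: [-0.3, 0.3, -3.6]
width: 0.0129
t 19.9 pos [0.4875 0.1548 0.1521] delta_pos [ 0.01 -0.26  0.1 ] dr [-0.001  0.001 -0.   ] F [ 1.1  0.3 -4.1] w 0.0124
```

View pics/w10.png

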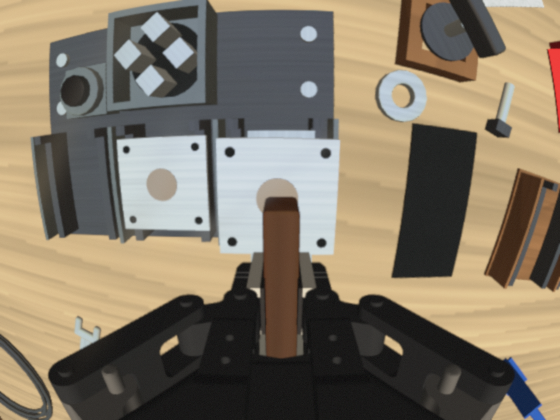

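Plate B hovers above bay0. Plate A sits in the middle bay with its disc at (161,184).

Run:
```python
from h import *
d=load('wrist');W=lambda u,v,z:wworld(d,u,v,z)
R=toolR().as_matrix();P=manip.get_state()['position'];f=lambda p:((p-P)@R*-1000).round(1)[[2,1]]
print('A disc',f(W(161,184,.039)),'corners mid',f(sum(W(*p,.039) for p in((117,140),(207,136),(212,230),(125,232)))/4))
pads=[W(*p,.055) for p in((158,25),(181,55),(153,80),(132,53))];print('socket',f(sum(pads)/4))
print('pegs',f(W(212,122,.05)),f(W(336,122,.05)),'base front right',f(W(333,12,.006)))
print('left walls',f(W(36,138,.042)),f(W(52,238,.042)))
```

```text
A disc [ 20.3 100.8] corners mid [18.7 99.8]
socket [127.   95.3]
pegs [70.1 51.9] [ 69.8 -41.8] base front right [171.4 -46.7]
left walls [ 70.1 233.5] [-31.2 231.9]
```

```bash
python3 -m creep '{"delta_pos":[[0.3,-0.1,-0.1],[1,-0.15,-0.1],[2,-0.15,-0.1],[3,-0.15,-0.1],[3.8,-0.15,-0.1],[4.3,-0.15,-0.1],[4.7,-0.15,-0.1],[5.1,-0.15,-0.1],[5.6,-0.15,-0.1],[6,-0.15,-0.1]],"dr":[[0,0,0],[0,0,0],[0,0,0],[0,0,0],[0,0,0],[0,0,0],[0,0,0],[0,0,0],[0,0,0],[0,0,0]]}' && python3 -m creep '{"delta_pos":[[0,0,0],[0,0,0.5],[0,0,1.5],[0,0,3],[0,0,4.8],[0,0,6.6],[0,0,8.4],[0,0,10],[0,0,11.2],[0,0,11.5]],"dr":[[0,0,0],[0,0,0],[0,0,0],[0,0,0],[0,0,0],[0,0,0],[0,0,0],[0,0,0],[0,0,0],[0,0,0]]}'
python3 - <<'E'
from h import *
d=shot('wrist','w11.png');t=shot('top','top11.png')
W=lambda u,v,z:wworld(d,u,v,z)
o=np.array([.495,.2542]);r=Ro.from_euler('z',-.131).as_matrix()[:2,:2]
# wood-coloured disc of plate from wrist: columns of plate rear edge by brightness
m=(d['pixels'].min(2)>135).astype(np.uint8);m[120:]=0
for c in cv2.findContours(m,0,2)[0]:
    if cv2.contourArea(c)>400:
        x,y,w,h=cv2.boundingRect(c);e=(W(x+w*.1,y+h-1,.039)+W(x+w*.9,y+h-1,.039))/2;print('wrist plate',(x,y,w,h),'rear edge mid in fixture',(r@(e[:2]-o)).round(4))
for n,q in(('A',(.493,.2535,.039)),('B',(.5055,.1607,.039))):
  u=proj(t,q);mm=t['pixels'].astype(int);x,y=u.round().astype(int);sub=np.zeros(mm.shape[:2],np.uint8);win=(slice(y-21,y+22),slice(x-21,x+22));sub[win]=(mm.min(2)>125)[win]
  M=cv2.moments(sub,True);p=world(t,M['m10']/M['m00'],M['m01']/M['m00'],.039);print(n,(r@(p[:2]-o)).round(4),M['m00'],'depth z',[world(t,u[0]+a,u[1]+b)[2].round(4) for a,b in((-10,-10),(10,-10),(10,10),(-10,10))])
go(.4978-.015,-.005,.125,.1)
E
```

```text
clock: 20.95
position: [0.489, 0.1568, 0.0922]
ee_rot: [0.046, 0.706, 0.046, -0.705]
contact_force: [-0.9, -0.5, -1.9]
width: 0.0132
clock: 21.95
position: [0.3727, 0.1415, 0.0923]
ee_rot: [-0.046, -0.705, -0.046, 0.706]
contact_force: [0.2, -0.9, -2.3]
width: 0.013
wrist plate (209, 0, 134, 81) rear edge mid in fixture [-0.04   -0.0929]
wrist plate (77, 0, 110, 96) rear edge mid in fixture [-0.044   0.0011]
A [0.0003 0.0022] 1042.0 depth z [np.float64(0.0407), np.float64(0.0388), np.float64(0.0385), np.float64(0.0371)]
B [ 0.0016 -0.0958] 1019.0 depth z [np.float64(0.0407), np.float64(0.04), np.float64(0.0376), np.float64(0.0412)]
t 22.1 pos [0.3748 0.1418 0.0925] delta_pos [-3.24 15.97 -8.79] dr [ 0.031 -0.001 -0.   ] F [ 0.5  1.1 -2.4] w 0.0129
```

View pics/w11.png

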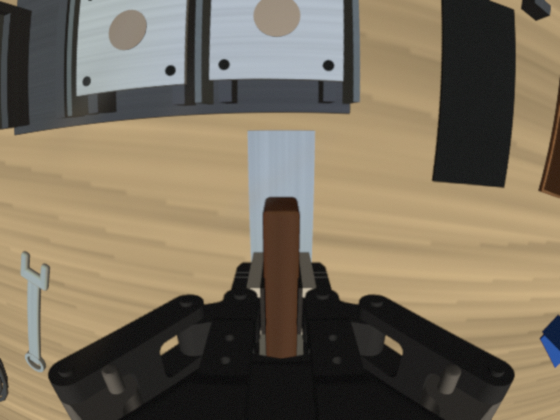

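Both plates lie in their bays, A at (130,40) and B at (277,40). All measured x lie between -4 and +2 mm, with heights ≈ 0.039 on top. Now I park the lifter.

```bash
python3 -m creep '{"delta_pos":[[-1.5,0,0],[-3.2,1.5,0],[-3.2,4,0],[-3.2,7,-0.5],[-3.2,10,-2],[-3.2,13,-4],[-3.2,15.2,-6],[-3.2,16,-8],[-3.2,16,-8.8],[-3.2,16,-8.8]],"dr":[[0,0,0],[0,0,0],[0,0,0],[0.01,0,0],[0.02,0,0],[0.03,0,0],[0.03,0,0],[0.03,0,0],[0.03,0,0],[0.03,0,0]]}' && python3 -m creep '{"delta_pos":[[0,0,0],[1,0,0],[2.2,0,0],[3.2,0,0],[4,0,0],[4.2,0,0]],"dr":[[0,0,0],[0,0,0],[0,0,0],[0,0,0],[0,0,0],[0,0,0]]}' && python3 -c "
from h import *
go(.483,-.005,.0775,.1)"
```

```text
clock: 23.05
position: [0.4843, -0.0054, 0.124]
ee_rot: [0.035, 0.706, 0.036, -0.706]
contact_force: [0.2, 0.4, -2.1]
width: 0.0129
clock: 23.65
position: [0.4817, -0.005, 0.0811]
ee_rot: [-0.036, -0.705, -0.036, 0.707]
contact_force: [-0.2, 0.5, -3.1]
width: 0.0126
t 23.6 pos [ 0.4817 -0.005   0.0811] delta_pos [ 0.36  0.01 -0.13] dr [0.001 0.002 0.001] F [-0.2  0.5 -3.1] w 0.0126
```

```bash
python3 -m creep '{"delta_pos":[[0.15,0,0],[0.25,0,0],[0.35,0,0],[0.4,0,0],[0.4,0,0]],"dr":[[0,0,0],[0,0,0],[0,0,0],[0,0,0],[0,0,0]]}' && python3 -m creep '{"delta_pos":[[0,0,0],[0,0,0],[0,0,0],[0,0,0],[0,0,0],[0,0,0]],"dr":[[0,0,0],[0,0,0],[0,0,0],[0,0,0],[0,0,0],[0,0,0]]}' 1 && python3 -m creep '{"delta_pos":[[-2,0,0],[-5,0,0],[-9,0,0],[-13,0,0],[-13,0,0]],"dr":[[0,0,0],[0,0,0],[0,0,0],[0,0,0],[0,0,0]]}'
python3 - <<'E'
from h import *
d=shot('wrist','w12.png');m=d['pixels'].astype(int)
W=lambda u,v,z:wworld(d,u,v,z)
# brown grip & steel blade, key flange
hsv=cv2.cvtColor(d['pixels'],cv2.COLOR_BGR2HSV)
b=((m.min(2)>135)).astype(np.uint8);b[:, :200]=0;b[:,360:]=0
for c in cv2.findContours(b,0,2)[0]:
    if cv2.contourArea(c)>300: x,y,w,h=cv2.boundingRect(c);print('bright',x,y,w,h,W(x+w/2,y,.007).round(4))
go(.66,.03,.18,0)
E
```

```text
clock: 24.15
position: [0.483, -0.0054, 0.0784]
ee_rot: [0.036, 0.706, 0.036, -0.706]
contact_force: [0.1, -0.7, -1.8]
width: 0.0133
clock: 24.75
position: [0.4829, -0.0054, 0.0783]
ee_rot: [0.036, 0.706, 0.036, -0.706]
contact_force: [0.3, 0.9, 0.4]
width: 0.0856
clock: 25.25
position: [0.4866, -0.0059, 0.2138]
ee_rot: [0.037, 0.71, 0.035, -0.702]
contact_force: [-0.0, -0.4, -0.1]
width: 0.0853
bright 260 132 40 89 [5.453e-01 1.000e-04 7.000e-03]
bright 207 58 44 44 [0.6215 0.0626 0.007 ]
t 25.3 pos [ 0.4848 -0.0056  0.2111] delta_pos [  3.22  -1.79 -17.77] dr [ 0.101 -0.007 -0.001] F [-0.9  0.7 -2.1] w 0.0854
```

View pics/w12.png

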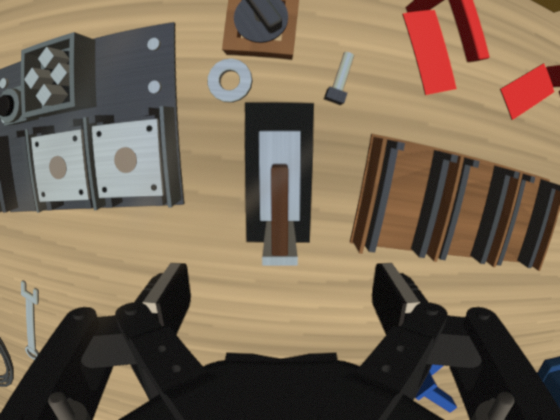

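The lifter stands on its mat with its blade front edge at (279,131). Both plates are in the fixture. Now I move closer to measure the key.

```bash
python3 -m creep '{"delta_pos":[[0,0,-1.5],[0,0,-4],[0,0,-7],[0,0,-9.5],[0,0,-11],[0,0,-11],[0,0,-11]],"dr":[[0,0,0],[0,0,0],[0,0,0],[0,0,0],[0,0,0],[0,0,0],[0,0,0]]}'
cat >> h.py <<'E'
def wcloud(d):
    K=d['intrinsics'];R=cv2.Rodrigues(d['rvec'])[0];t=np.ravel(d['tvec'])
    v,u=np.mgrid[:420,:560]; a=np.stack([u-K[0,2],v-K[1,2]],-1)/K[0,0]; r=np.linalg.norm(a,axis=-1,keepdims=True)+1e-9
    w=np.concatenate([a/r*np.tan(r),np.ones_like(r)],-1)*d['depth'][...,None]
    return (w-t)@R
E
python3 - <<'E'
from h import *
d=shot('wrist','w13.png');P=wcloud(d)
near=(np.hypot(P[...,0]-.66,P[...,1]-.03)<.06)&(d['depth']>0)
for lo,hi in((.0,.02),(.02,.034),(.034,.042),(.06,.085),(.085,.1)):
    k=near&(P[...,2]>lo)&(P[...,2]<hi);Q=P[k]
    if len(Q)>15:
        (c,s,a)=cv2.minAreaRect(Q[:,:2].astype(np.float32)*1000);vv,uu=np.where(k);print(lo,hi,len(Q),'med z',np.median(Q[:,2]).round(4),'rect mm',np.round(c,1),np.round(s,1),round(a,1),'px',uu.min(),uu.max(),vv.min(),vv.max())
        X=Q[:,:2]-Q[:,:2].mean(0);e=np.linalg.svd(X,full_matrices=False)[2][0];print('  dir',np.arctan2(e[1],e[0]).round(3))
cv2.imwrite('pics/w13c.png',cv2.resize(d['pixels'][0:250,160:440],None,fx=2.4,fy=2.4,interpolation=cv2.INTER_CUBIC))
go(.66,.03,.18,0)
E
```

```text
clock: 26.0
position: [0.5916, 0.0059, 0.2062]
ee_rot: [-0.036, -0.705, -0.036, 0.708]
contact_force: [0.2, -0.8, -0.0]
width: 0.0859
0.0 0.02 4269 med z 0.0015 rect mm [660.3  29.9] [119.8 119.1] 64.2 px 209 321 63 174
  dir 2.58
0.02 0.034 2556 med z 0.0312 rect mm [662.6  31.2] [72.9 72.7] 0.3 px 223 302 77 156
  dir -0.858
0.034 0.042 1467 med z 0.0372 rect mm [663.3  31.9] [50.9 53.6] 33.6 px 234 290 88 143
  dir -0.891
0.06 0.085 30 med z 0.0783 rect mm [666.9  25.6] [52.   0.9] 38.2 px 248 283 85 138
  dir -2.473
0.085 0.1 1303 med z 0.0929 rect mm [662.9  31.3] [59.7 14.5] 38.9 px 232 283 82 150
  dir -2.47
t 26.1 pos [0.5912 0.0058 0.2067] delta_pos [ 2.65 -1.71 -7.1 ] dr [0.101 0.004 0.   ] F [-0.1  0.3  0.6] w 0.0853
```

Depth gives the key bar centre at (0.663, 0.0315), top z 0.093, 60 x 14.5 mm, yaw 0.675. These match the given sizes. The slots are at ≈0.82, so about +0.15 rad is needed.

```bash
python3 -c "
from h import *
print(manip.get_state()['qpos'].round(2))
go(.663,.0315,.14,.675)"
```

```text
[-0.11  0.32  1.51 -0.    1.32  1.36]
t 26.1 pos [0.5912 0.0058 0.2067] delta_pos [ 6.64 -1.83 -7.42] dr [-0.574  0.003  0.002] F [-0.1  0.3  0.6] w 0.0853
```

```bash
python3 -m creep '{"delta_pos":[[1,-0.3,-1],[2,-0.6,-2],[3.2,-0.9,-3.5],[4.4,-1.2,-5],[5.6,-1.5,-6.5],[6.6,-1.8,-7.4],[6.6,-1.8,-7.4],[6.6,-1.8,-7.4]],"dr":[[-0.1,0,0],[-0.2,0,0],[-0.3,0,0],[-0.4,0,0],[-0.5,0,0],[-0.574,0,0],[-0.574,0,0],[-0.574,0,0]]}'
python3 - <<'E'
from h import *
d=shot('wrist','w14.png');P=wcloud(d);s=manip.get_state();R=toolR().as_matrix()
k=(np.hypot(P[...,0]-.663,P[...,1]-.0315)<.045)&(P[...,2]>.08)&(P[...,2]<.1);Q=P[k]
print(len(Q),np.median(Q[:,2]),cv2.minAreaRect(Q[:,:2].astype(np.float32)*1000))
go(.663,.0315,.061,.675)
E
```

```text
clock: 26.85
position: [0.663, 0.0309, 0.1421]
ee_rot: [-0.233, -0.667, -0.234, 0.668]
contact_force: [-0.5, 0.0, 0.5]
width: 0.0854
1950 0.09292715144454106 ((663.2445678710938, 32.029476165771484), (59.15380859375, 14.01375675201416), 38.492431640625)
t 26.9 pos [0.6633 0.0308 0.1427] delta_pos [ 8.17 -0.07 -0.02] dr [-0.002  0.001  0.   ] F [-0.7 -0.5 -0.7] w 0.0853
```

```bash
python3 -m creep '{"delta_pos":[[1,-0.1,0],[3,-0.1,0],[5,-0.1,0],[6.8,-0.1,0],[7.8,-0.1,0],[8.1,-0.1,0],[8.1,-0.1,0]],"dr":[[0,0,0],[0,0,0],[0,0,0],[0,0,0],[0,0,0],[0,0,0],[0,0,0]]}' && python3 -m creep '{"delta_pos":[[0,0,0],[0,0,0],[0,0,0],[0,0,0],[0,0,0],[0,0,0],[0,0,0],[0,0,0]],"dr":[[0,0,0],[0,0,0],[0,0,0],[0,0,0],[0,0,0],[0,0,0],[0,0,0],[0,0,0]]}' -0.9 70 && python3 -m creep '{"delta_pos":[[-1,0,0],[-2.5,0,0],[-4,0,0],[-6,0,0],[-8,0,0],[-9,0,0],[-9,0,0],[-9,0,0]],"dr":[[0,0,0],[0,0,0],[0,0,0],[0,0,0],[0,0,0],[0,0,0],[0,0,0],[0,0,0]]}'
python3 - <<'E'
from h import *
d=shot('wrist','w15.png');P=wcloud(d);s=manip.get_state();R=toolR().as_matrix();T=(P-s['position'])@R
go(.5,.25,.151,.82)
z0=s['position'][2]
# key parts in tool frame: x down; bar top expected at ~ -0.031 
for lo,hi in((-.045,-.015),(.0,.04)):
    k=(np.hypot(T[...,1],T[...,2])<.04)&(T[...,0]>lo)&(T[...,0]<hi)&(d['depth']>0)&(T[...,2]<.04);Q=T[k]
    if len(Q)>20: vv,uu=np.where(k);print(lo,hi,len(Q),'med x',np.median(Q[:,0]).round(4),cv2.minAreaRect(Q[:,[2,1]].astype(np.float32)*1000),uu.min(),uu.max(),vv.min(),vv.max())
E
```

```text
clock: 27.6
position: [0.6634, 0.0317, 0.0613]
ee_rot: [-0.234, -0.667, -0.234, 0.667]
contact_force: [0.0, -0.2, 0.2]
width: 0.0854
clock: 28.4
position: [0.6636, 0.0319, 0.0616]
ee_rot: [0.234, 0.667, 0.234, -0.667]
contact_force: [-0.3, 1.8, 1.8]
width: 0.0129
clock: 29.2
position: [0.663, 0.0318, 0.1506]
ee_rot: [-0.234, -0.667, -0.234, 0.668]
contact_force: [-0.6, 0.7, -2.1]
width: 0.0127
t 29.2 pos [0.6626 0.0318 0.15  ] delta_pos [ -0.06 -27.19  -0.93] dr [-0.145  0.002  0.002] F [-0.5 -0.7 -2.3] w 0.0132
-0.045 -0.015 6705 med x -0.0319 ((0.0309523344039917, 0.4576835632324219), (49.70745086669922, 48.82038497924805), 43.81931686401367) 204 352 222 356
0.0 0.04 3032 med x 0.0238 ((-8.623300552368164, 0.4491863250732422), (35.97718811035156, 53.98784637451172), 0.46845945715904236) 233 328 202 265
```

```bash
python3 -c "
from h import *
go(.552,.217,.15,.823)"
```

```text
t 29.2 pos [0.6626 0.0318 0.15  ] delta_pos [  0.03 -21.37  -2.93] dr [-0.148  0.002  0.002] F [-0.5 -0.7 -2.3] w 0.0132
```

```bash
python3 -m creep '{"delta_pos":[[0,-1.5,-0.2],[0,-4.5,-0.6],[0,-8,-1.1],[0,-12,-1.6],[0,-16,-2.2],[0,-19.5,-2.7],[0,-21.3,-2.9],[0,-21.4,-2.9],[0,-21.4,-2.9]],"dr":[[-0.03,0,0],[-0.06,0,0],[-0.09,0,0],[-0.12,0,0],[-0.148,0,0],[-0.148,0,0],[-0.148,0,0],[-0.148,0,0],[-0.148,0,0]]}'
python3 - <<'E'
from h import *
d=shot('wrist','w16.png');P=wcloud(d);s=manip.get_state();R=toolR().as_matrix();T=(P-s['position'])@R*1000
go(.552,.217,.15,.823)
k=(np.hypot(P[...,0]-.5995,P[...,1]-.268)<.03)&(abs(P[...,2]-.055)<.004);
k8=k.astype(np.uint8);print(k.sum(),np.median(P[k][:,2]))
n,lab,st,cen=cv2.connectedComponentsWithStats(k8)
C=[]
for i in range(1,n):
    if st[i,4]>60:
        Q=T[lab==i];r=cv2.minAreaRect(Q[:,[2,1]].astype(np.float32));print(st[i],'rect z,y',np.round(r[0],1),np.round(r[1],1),round(r[2],1));C.append(r[0])
if C: print('mean (z,y)',np.mean(C,0), 'bright pads mask alt:')
m=(d['pixels'].min(2)>150)&(np.hypot(P[...,0]-.5995,P[...,1]-.268)<.035)&(P[...,2]>.04)
n,lab,st,cen=cv2.connectedComponentsWithStats(m.astype(np.uint8));C=[]
for i in range(1,n):
    if st[i,4]>60:
        Q=np.array([wworld(d,u,v,.055) for v,u in zip(*np.where(lab==i))]);Q=(Q-s['position'])@R*1000;r=cv2.minAreaRect(Q[:,[2,1]].astype(np.float32));print('bright',st[i],np.round(r[0],1),np.round(r[1],1),round(r[2],1));C.append(r[0])
if C: print(np.mean(C,0))
x,y,w,h=cv2.boundingRect(np.argwhere(k)[:,::-1].astype(np.int32)) if k.any() else (200,0,100,100)
print(x,y,w,h)
cv2.imwrite('pics/w16c.png',cv2.resize(d['pixels'][0:260,150:440],None,fx=2.3,fy=2.3,interpolation=cv2.INTER_CUBIC))
E
```

```text
clock: 30.15
position: [0.5523, 0.217, 0.151]
ee_rot: [-0.284, -0.648, -0.283, 0.648]
contact_force: [0.4, -0.3, -2.1]
width: 0.013
t 30.2 pos [0.5529 0.2165 0.151 ] delta_pos [ 0.1  -0.1   0.02] dr [ 0.     0.    -0.001] F [ 0.7 -0.9 -2.1] w 0.013
2176 0.0562196781591283
[248  87  25  24 533] rect z,y [-86.3 -15.5] [17.5 17. ] 89.9
[290  87  25  25 522] rect z,y [-86.1  14.9] [17.7 17.5] 0.2
[248 128  25  24 559] rect z,y [-56.  -15.6] [17.6 17.1] 89.4
[290 128  25  24 562] rect z,y [-56.   15.1] [17.2 17.6] 0.3
mean (z,y) [-71.08810234  -0.24307847] bright pads mask alt:
bright [248  87  25  24 579] [-86.3 -15.5] [17.5 17.2] 89.7
bright [291  87  24  24 567] [-86.4  15.3] [17.2 16.8] 0.4
bright [249 128  24  24 560] [-56.  -15.3] [17.  17.1] 89.5
bright [290 128  25  24 568] [-56.   15.2] [17.1 17.7] 0.6
[-7.11680794e+01 -5.05433083e-02]
248 87 67 65
```

View pics/w16c.png

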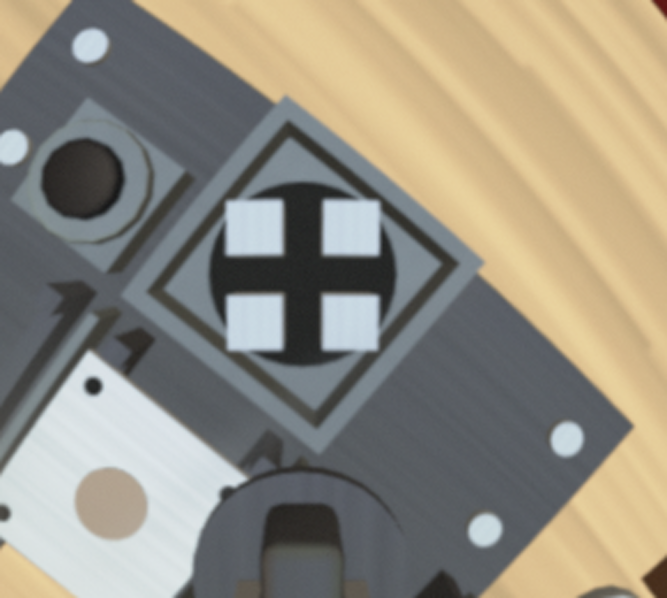

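The crop shows the socket cross at crop (303,275) square to the tool, with the key flange at the bottom. The pads sit at ±15 mm with 17 mm sides and a 13 mm slot, matching the description. The socket is 71.1 mm ahead of the TCP.

```bash
python3 -m creep '{"delta_pos":[[0,0,-0.8],[0,-0.05,-2.2],[0,-0.05,-4],[0,-0.05,-5.8],[0,-0.05,-6.8],[0,-0.05,-7.15],[0,-0.05,-7.15],[1.5,-0.05,-7.15],[3,-0.05,-7.15],[3.5,-0.05,-7.15]],"dr":[[0,0,0],[0,0,0],[0,0,0],[0,0,0],[0,0,0],[0,0,0],[0,0,0],[0,0,0],[0,0,0],[0,0,0]]}' && python3 -m creep '{"delta_pos":[[0,0,0],[0.3,0,0],[0.6,0,0],[0.9,0,0],[1.2,0,0],[1.2,0,0]],"dr":[[0,0,0],[0,0,0],[0,0,0],[0,0,0],[0,0,0],[0,0,0]]}' && python3 -c "
from h import *
go(.5995,.268,.0863,.823)"
```

```text
clock: 31.2
position: [0.5991, 0.2688, 0.1147]
ee_rot: [-0.283, -0.647, -0.283, 0.65]
contact_force: [-0.7, -0.1, -2.5]
width: 0.013
clock: 31.8
position: [0.6004, 0.2697, 0.1038]
ee_rot: [-0.283, -0.648, -0.283, 0.648]
contact_force: [0.2, -0.5, -2.3]
width: 0.0131
t 31.8 pos [0.6004 0.2697 0.1038] delta_pos [1.75 0.05 0.18] dr [-0.     0.001  0.   ] F [ 0.2 -0.5 -2.3] w 0.0131
```

```bash
python3 -m creep '{"delta_pos":[[0.2,0,0],[0.4,0,0],[0.6,0,0],[0.7,0,0],[0.8,0,0]],"dr":[[0,0,0],[0,0,0],[0,0,0],[0,0,0],[0,0,0]]}'
```

```text
clock: 32.3
position: [0.6007, 0.2698, 0.0961]
ee_rot: [-0.283, -0.648, -0.283, 0.648]
contact_force: [-0.5, 0.4, -2.6]
width: 0.0126
```

```bash
python3 -m creep '{"delta_pos":[[0.2,0,0],[0.4,0,0],[0.6,0,0],[0.8,0,0],[0.9,0,0],[0.95,0,0]],"dr":[[0,0,0],[0,0,0],[0,0,0],[0,0,0],[0,0,0],[0,0,0]]}'
```

```text
clock: 32.9
position: [0.6006, 0.2697, 0.0866]
ee_rot: [-0.283, -0.648, -0.283, 0.648]
contact_force: [-0.6, -0.2, -0.9]
width: 0.0131
```

```bash
python3 -m creep '{"delta_pos":[[0.05,0,0],[0.1,0,0],[0.1,0,0]],"dr":[[0,0,0],[0,0,0],[0,0,0]]}' && python3 -m creep '{"delta_pos":[[0,0,0],[0,0,0],[0,0,0],[0,0,0],[0,0,0],[0,0,0]],"dr":[[0,0,0],[0,0,0],[0,0,0],[0,0,0],[0,0,0],[0,0,0]]}' 1 && python3 -m creep '{"delta_pos":[[-1,0,0],[-3,0,0],[-6,0,0],[-8,0,2],[-8,0,5],[-8,0,7],[-8,0,7],[-8,0,7]],"dr":[[0,0,0],[0,0,0],[0,0,0],[0,0,0],[0,0,0],[0,0,0],[0,0,0],[0,0,0]]}'
python3 - <<'E'
from h import *
d=shot('wrist','w17.png');P=wcloud(d)
k=(np.hypot(P[...,0]-.6,P[...,1]-.269)<.04)&(d['depth']>0)
for lo,hi in((.057,.066),(.1,.13)):
    Q=P[k&(P[...,2]>lo)&(P[...,2]<hi)];print(lo,len(Q),np.median(Q[:,2]).round(4),cv2.minAreaRect(Q[:,:2].astype(np.float32)*1000))
kb=(np.hypot(P[...,0]-.5705,P[...,1]-.341)<.022)&(d['depth']>0);b=kb&(d['pixels'].max(2)<75)
print('button',b.sum(),np.median(P[b],0).round(4),cv2.minAreaRect(P[b][:,:2].astype(np.float32)*1000),'zmax',np.percentile(P[kb][:,2],[5,50,95]).round(4))
go(.5695,.3415,.12,.131)
E
```

```text
clock: 33.2
position: [0.6006, 0.2698, 0.0866]
ee_rot: [0.283, 0.648, 0.283, -0.648]
contact_force: [-2.4, -0.5, 3.7]
width: 0.013
clock: 33.8
position: [0.6008, 0.2698, 0.0857]
ee_rot: [0.283, 0.648, 0.283, -0.648]
contact_force: [-0.0, -1.0, -0.0]
width: 0.0856
clock: 34.6
position: [0.5538, 0.2187, 0.1667]
ee_rot: [0.283, 0.649, 0.283, -0.647]
contact_force: [1.2, 0.9, -0.0]
width: 0.0854
0.057 2355 0.0622 ((600.2586669921875, 269.091552734375), (50.66339111328125, 53.74320602416992), 44.77476501464844)
0.1 2278 0.1179 ((600.1962890625, 268.9093933105469), (59.46103286743164, 13.975126266479492), 46.91684341430664)
button 998 [0.5719 0.3403 0.0548] ((572.4058837890625, 338.22137451171875), (28.612224578857422, 36.53470230102539), 9.906464576721191) zmax [0.0324 0.0457 0.0559]
t 34.6 pos [0.5541 0.219  0.1664] delta_pos [  4.66  -7.21 -10.01] dr [ 0.692 -0.002 -0.   ] F [-0.2  0.6 -0.6] w 0.0856
```

The key is home: bar top at 0.118 (expected 0.117), centre (0.600, 0.269), about 1 mm from the socket. Next is the button.

```bash
python3 -c "
from h import *
go(.571,.3405,.07,.823)"
```

```text
t 34.6 pos [0.5541 0.219  0.1664] delta_pos [  9.66  -7.04 -10.03] dr [-0.    -0.002 -0.001] F [-0.2  0.6 -0.6] w 0.0856
```

```bash
python3 -m creep '{"delta_pos":[[0,-1,-1.5],[0,-3,-4],[0,-5,-7],[0,-6.5,-9.2],[0,-7,-10],[1.5,-7,-10],[4,-7,-10],[6.5,-7,-10],[8.5,-7,-10],[9.6,-7,-10]],"dr":[[0,0,0],[0,0,0],[0,0,0],[0,0,0],[0,0,0],[0,0,0],[0,0,0],[0,0,0],[0,0,0],[0,0,0]]}' -1 && python3 -m creep '{"delta_pos":[[0.3,0,0],[0.6,0,0],[0.9,0,0],[1.2,0,0],[1.5,0,0],[1.5,0,0]],"dr":[[0,0,0],[0,0,0],[0,0,0],[0,0,0],[0,0,0],[0,0,0]]}'
```

```text
clock: 35.65
position: [0.5689, 0.3393, 0.0673]
ee_rot: [-0.283, -0.647, -0.283, 0.649]
contact_force: [-0.6, 0.4, 1.5]
width: -0.0001
clock: 36.25
position: [0.5697, 0.3393, 0.0546]
ee_rot: [-0.283, -0.648, -0.283, 0.648]
contact_force: [0.2, 0.0, 0.2]
width: -0.0001
```

```bash
python3 -m creep '{"delta_pos":[[0.2,0,0],[0.4,0,0],[0.4,0,0]],"dr":[[0,0,0],[0,0,0],[0,0,0]]}';python3 -m creep '{"delta_pos":[[0.1,0,0],[0.2,0,0],[0.2,0,0]],"dr":[[0,0,0],[0,0,0],[0,0,0]]}'
```

```text
clock: 36.55
position: [0.57, 0.3395, 0.051]
ee_rot: [0.283, 0.648, 0.283, -0.648]
contact_force: [-0.0, 0.3, 2.1]
width: -0.0002
clock: 36.85
position: [0.57, 0.3395, 0.049]
ee_rot: [0.283, 0.648, 0.283, -0.648]
contact_force: [-1.1, -0.2, 4.5]
width: -0.0004
```

```bash
python3 -m creep '{"delta_pos":[[0.1,0,0],[0.2,0,0],[0.25,0,0],[0.25,0,0],[0.25,0,0]],"dr":[[0,0,0],[0,0,0],[0,0,0],[0,0,0],[0,0,0]]}'
```

```text
clock: 37.35
position: [0.57, 0.3395, 0.048]
ee_rot: [0.283, 0.649, 0.283, -0.648]
contact_force: [-2.2, -1.9, 11.5]
width: -0.0
```

Hard stop reached: 11.5 N at z 0.048, so the button is fully down. I retract, clear the scene and run the final check.

```bash
python3 -m creep '{"delta_pos":[[-1,0,0],[-4,0,0],[-8,0,0],[-12,0,0],[-15,0,2],[-17,0,6],[-17,0,10],[-17,0,14],[-17,0,17],[-17,0,17]],"dr":[[0,0,0],[0,0,0],[0,0,0],[0,0,0],[0,0,0],[0,0,0],[0,0,0],[0,0,0],[0,0,0],[0,0,0]]}'
python3 - <<'E'
from h import *
s=manip.get_state();print(s['position'],s['contact_force'])
d=shot('wrist','w18.png');P=wcloud(d);ok=d['depth']>0
def rg(n,c,rad,lo,hi,img=None):
    k=ok&(np.hypot(P[...,0]-c[0],P[...,1]-c[1])<rad)&(P[...,2]>lo)&(P[...,2]<hi)
    if img is not None:k&=img
    Q=P[k]
    if len(Q)<15: print(n,'few',len(Q));return
    r=cv2.minAreaRect(Q[:,:2].astype(np.float32)*1000);print(n,len(Q),'z',np.percentile(Q[:,2],[5,50,95]).round(4),np.round(r[0],1),np.round(r[1],1),round(r[2],1))
br=d['pixels'].min(2)>130
rg('plate bay1',(.493,.254),.06,.03,.05,br);rg('plate bay0',(.505,.161),.055,.03,.05,br)
rg('key bar',(.6,.269),.04,.1,.13);rg('button',(.5705,.341),.012,.04,.07);rg('lifter grip',(.49,-.006),.08,.09,.12);rg('blade',(.52,-.006),.05,.003,.012,br)
t=shot('top');g=[world(t,u,v) for v in range(150,260) for u in range(260,320)]
g=np.array([p for p in g if .09<p[2]<.12]);print('top grip',len(g),g.mean(0).round(4) if len(g) else '')
o=np.array([.495,.2545]);r=Ro.from_euler('z',-.131).as_matrix()[:2,:2]
for q in((.493,.254),(.5055,.161)):
  u=proj(t,(*q,.039));x,y=u.round().astype(int);sub=np.zeros((420,560),np.uint8);win=(slice(y-21,y+22),slice(x-21,x+22));sub[win]=(t['pixels'].min(2)>125)[win]
  M=cv2.moments(sub,True);p=world(t,M['m10']/M['m00'],M['m01']/M['m00'],.039);print('top plate',(r@(p[:2]-o)).round(4),M['m00'])
E
```

```text
clock: 38.35
position: [0.4505, 0.2123, 0.216]
ee_rot: [-0.282, -0.647, -0.282, 0.65]
contact_force: [0.4, 0.9, -0.7]
width: -0.0003
[0.4505414  0.21233767 0.21601855] [ 0.44736996  0.85994312 -0.69774804]
plate bay1 6646 z [0.039  0.0403 0.0415] [496.6 245.9] [ 81.2 102.8] 7.0
plate bay0 5075 z [0.039  0.0403 0.0415] [508.4 161.9] [81. 81.] 6.7
key bar 1523 z [0.1031 0.1175 0.1192] [599.7 268.5] [59.4 15. ] 46.9
button 500 z [0.049  0.055  0.0564] [570.1 340.6] [22.5 23.3] 47.9
lifter grip 787 z [0.0915 0.105  0.1101] [498.4  -3.2] [47.6 15.6] 5.8
blade 1466 z [0.0072 0.0084 0.0096] [508.8  -2.8] [77.8 44.4] 6.4
top grip 297 [ 0.4746 -0.0078  0.1074]
top plate [-0.0172 -0.0206] 328.0
top plate [-0.0009 -0.0949] 1092.0
```

Run:
```python
from h import *
d=load('wrist');P=wcloud(d);r=Ro.from_euler('z',-.131).as_matrix()[:2,:2];F=(P[...,:2]-[.495,.2545])@r.T
for n,y in(('bay1',0),('bay0',-.094)):
    k=(abs(F[...,1]-y)<.0465)&(abs(F[...,0])<.06)&(abs(P[...,2]-.039)<.005)&(d['pixels'].min(2)>130);Q=F[k].astype(np.float32)*1000
    print(n,k.sum(),cv2.minAreaRect(Q),np.polyfit(Q[:,0],P[k][:,2]*1000,1).round(4),np.polyfit(Q[:,1],P[k][:,2]*1000,1).round(4))
manip.sign_off()
```

```text
bay1 6381 ((0.6071624755859375, 2.4233779907226562), (80.53730010986328, 81.20219421386719), 89.51605224609375) [-1.70000e-03  4.02926e+01] [-1.00000e-03  4.02944e+01]
bay0 5099 ((1.1466636657714844, -93.56341552734375), (81.0296401977539, 81.02436828613281), 89.19412231445312) [-1.7000e-03  4.0257e+01] [-1.40000e-03  4.01246e+01]
the job is handed in; nothing more can be done
```

The job is handed in at about 38 s on the robot's clock. There were two plates on the rack, and both are in the fixture. The key is home, the button was pressed and came back up, and the lifter is on its mat. The hand-in reported no verdict.

What I did, in order:
- **Plates:** I moved both with the steel lifter, one to the middle bay and one to the bay at y = -94 mm. The fingers only ever held the lifter's grip bar.
- **Lifter:** I parked it on the mat before fetching the key.
- **Key:** I lined it up with the measured slot angle, so it dropped fully home straight away. Turning it under pressure was not needed.
- **Button:** I pressed it down until it stopped hard, at 11.5 N.

What the last checks showed:

| Item | Measured | Expected or limit |
|---|---|---|
| Middle-bay plate, fixture x, y | 0.6, 2.4 mm | x between -9 and 5 mm |
| y = -94 mm bay plate, fixture x, y | 1.1, -93.6 mm | x between -9 and 5 mm |
| Tilt of both plates | under 0.002 rad | below 0.05 rad |
| Key bar top | 117.5 mm | 117 mm when home |
| Key centre from socket | about 1 mm | below 5 mm |
| Button top, after release | 55–56 mm | same as before pressing |
| Lifter | upright, within about 5 mm of mat centre | below 35 mm |

Two checks disagreed or failed:
- **Plate heights:** the wrist camera's depth read plate tops about 1 mm high, 40.3 mm against 39 mm. That is within its calibration.
- **Top view:** the last top view of the middle-bay plate was spoiled because the arm blocked it. I relied on the wrist camera for that plate.

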